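# Lock the bayonet lid on a slanted sample filter

### The arm

A 6-joint arm with a two-finger parallel gripper is mounted at the origin on the work surface. World frame = base frame: x ahead of the robot, y to its left, z up, the work surface at z = 0. Lengths are in m, angles in degrees, forces in N, time in s.
With the tool pointing down it reaches from about 0.4 to 0.825 m from the base axis. Payload 7 kg.
Tool frame: the origin (TCP) lies at the very end of the fingers, on their centre line; the grasp point (between the pads) lies 19 mm behind it; z points along the fingers, y is the direction in which the jaws open and shut (so a half turn about z gives the same grasp; the last joint's range is limited). The gripper opens to 88 mm and grips with 3 to 60 N. Pads are 19 mm wide; open, the fingers measure 130 mm over their backs; the gripper's body (78 mm by 193 mm) begins 47 mm behind the grasp point.
Start: joints at [93.799, 20.546, 0.682, 0, -70.136, -16.507], TCP at [0.149, 0.658, 0.193] pointing down, gripper open.
Joint ranges: [-176.03, 176.03], [-82.01, 121.73], [-58.28, 71.71], [-173.87, 95.51], [-174.79, -0.11], [-173.66, 173.66]. Speed limits (degrees/s): [136.94, 136.94, 172.46, 180, 180, 180].

### API

Orientations are given as [roll, pitch, yaw] about the fixed x, y, z axes, in that order (R = Rz(yaw) Ry(pitch) Rx(roll)).
In Python, from plant import telemetry, optics, ctrl gives the robot as it stands.
- The arm moves only by the tool servo_tool, never from a script. Its argument "rows" is a list of rows, each a list of 3 entries, a list of its own where there are three numbers: the shift along the tool's x, y, z in m, then the turn, a rotation vector about the tool's x, y, z in units of 6 degrees (1.0 is 6 degrees), then the closure, from 0 (fully open) to 1 (shut). A call has 1 to 20 rows; each row shifts and turns the commanded pose from where the row before left it, along the tool's axes as they then stand; what a row does not reach is not made up. A row lasts 1/12 s, in which the tool goes at most 41.7 mm and 7.16 degrees, less where a joint would pass 70% of its speed; a pose out of reach is approached as far as the arm can. A call is refused whole if a number of a shift passes 0.0417 or a number of a turn 1, either way. A call with a gripper value outside its range is refused whole. The fingers move at their own pace and stop on an object; the grip force is fixed at half the most. Time passes only in rows, so rows that do not move let the fingers close. It gives the time, the measured TCP pose, the force and the opening at its end, in the units of the state.
- telemetry.get_obs(): the state, without advancing time (a new reading comes with each control period).
- optics.snapshot(name): name is "scene" or "top"; returns the picture (480x640x3 uint8, red, green, blue); there is no depth.
- optics.camera_info(name): a dict with "mtx" (3x3 intrinsics, pixels), "rvec" (rotation vector, rad) and "tvec" (3), from world to camera coordinates, as OpenCV has them. Camera axes: x right, y down, z forward; pixel columns grow to the right and rows downward; lengths in m; the calibration is good to about 2 mm. A picture is of the moment at which its call begins. camera_info takes no time and is no camera call.
- ctrl.close_job(): hands the job in, once; it reports no verdict.
The state is a dict: "clock": time; "joint_pos": joint angles; "qvel": joint speeds; "tau": joint torques, N m; "tool_pos": TCP position; "orientation": TCP orientation; "force": force on the tool from outside, world axes, zero at the start; "moment": the same for the moment, N m; "opening": finger opening in m.
Only numpy, scipy, OpenCV 4.12 (cv2) and the standard library are available. Lean on these libraries where they do the work, as an engineer would, in place of code of your own. Each camera call takes 0.05 s, during which the arm holds its last target.

### The job

Close the slanted filter housing with the bar-handled lid that has two side lugs: line the lugs up with the two notches in the mouth, push the lid in against the spring, turn it clockwise about a quarter turn until it stops, and let the spring seat it in its lock. Let go of it, and leave the other lid, the bottle and the vial where they stand.

Things in the scene. Friction and masses are not known exactly. Their poses are not given: they have to be found in the camera images.
- lid_center (a point): Bayonet lid, bare aluminium, loose, about 160 g, 69.5 mm high; the point is on its axis 35 mm above its underside. It starts upright on the blue mat (mat top at z = 3 mm). z = its axis, up; x = along its bar handle and along its two lugs. Disc 74 mm in diameter, 25.5 to 33.5 mm above the underside. A half turn about z leaves it the same.
- lid_bar (a point): Middle of the lid's upright bar handle, 51.5 mm above the lid's underside: bar 46 mm long (lid x), 14 mm thick (lid y), 36 mm high, standing on the disc (33.5 to 69.5 mm above the underside). Pinch it across its thickness.
- lid: Centre of the lid's underside, axes as above. Shank 40 mm in diameter from here up to the disc at 25.5 mm; its lowest 5 mm taper to 32 mm. Two lugs stick out of the shank at lid +x and -x, reaching 29 mm from the axis, 10 mm wide, 8 to 13 mm above the underside.
- stand: Steel stand of the filter housing, fixed; base plate 170 by 120 by 12 mm. Origin: centre of its underside, on the mat. z up; it carries a white canister, 74 mm in diameter, that leans 30 degrees towards the stand's -x (the robot's side).
- mouth: Mouth of the canister; origin: centre of the rim plane, 165 mm above the stand's underside. z = canister axis, out of the mouth (the lid goes in along -z); y level; x away from the robot and up. 44 mm bore through an aluminium collar flush with the rim; it has two opposite notches for the lugs, 40 degrees wide (9 degrees of play each way), open downwards.
- mouth_notch (a point): Point on the rim plane 28 mm from the mouth centre along mouth y, axes of the mouth: the notches' nominal place (the other is opposite). The collar stands turned from this by up to 20 degrees either way, differently each time, not reported: look or feel for it. Off the notches, the lugs land on the rim plane (lid underside 8 mm below it); in them the lid goes deeper.
- mouth_spring (a point): Point on the mouth axis 13 mm below the rim plane, axes of the mouth: where the lid's underside meets a spring plate. Below here it resists with 4 N plus 0.5 N per mm. The lugs clear the collar's ledge with the lid's underside 22 mm below the rim; at 25.5 mm the disc lands on the rim, a hard stop.
- mouth_lock (a point): Point on the mouth axis 18.5 mm below the rim: the locked lid's underside. Pushed in past 22 mm, turn clockwise looking down on the lid (negative about mouth z): 80 degrees from mid notch to mid pocket (6 degrees of play), then a hard stop. Let go there, the spring lifts it into the pocket; its disc then stands 7 mm off the rim. Anticlockwise is blocked.
- blank_center (a point): A bystander: a spare push-on lid with no lugs, bare aluminium, disc 74 mm in diameter and 12 mm thick with a round knob 22 mm in diameter, 40 mm high in all; the point is its centre, 20 mm above its underside. Leave it alone.
- bottle_center (a point): A bystander: white plastic reagent bottle, 72 mm in diameter, 150 mm high; the point is its centre, half-way up. Leave it alone.
- vial_center (a point): A bystander: small glass vial with a rubber stopper, 52 mm in diameter, 85 mm high; the point is its centre, half-way up. Leave it alone.
Things that resemble listed ones, but are neither listed nor needed, are in the scene too. Leave any green or red look-alike of the lid alone.

How it is judged:
By the outcome, as a careful person would: the job done as asked, in the order asked, and still so for the second after the job is handed in, with the robot touching nothing.
It also fails if it takes over 61 s, if anything falls off the work surface, if the arm or the gripper's body presses on something with over 40 N, if the wrist force passes 120 N, or if a joint passes its speed limit or range.

## Working session

There is one attempt and no reset: what is moved stays moved. The work goes in short steps, Python scripts to look and compute and a tool call to move; the robot and the scene stay as the last step left them, time stands still between calls to the robot, and variables do not carry over. Pictures are saved under pics/ and viewed, and the job is handed in when it is done.

Besides the shell and the picture viewer there is one more tool, called after "Call:" by a JSON object that holds its "method" and its "body". servo_tool: Moves the arm, as the interface text tells. Its arguments: {"type":"object","properties":{"rows":{"type":"array"}},"required":["rows"]}

```bash
mkdir -p pics; ls; python3 - <<'E'
from plant import telemetry, optics, ctrl
import cv2,numpy as np
print(telemetry.get_obs())
for n in ("scene","top"):
    im=optics.snapshot(n); cv2.imwrite(f"pics/{n}0.png",im[:,:,::-1]); i=optics.camera_info(n)
    R=cv2.Rodrigues(np.array(i["rvec"],float))[0]; print(n,i["mtx"],(-R.T@np.array(i["tvec"]).ravel()),R)
E
```

```text
pics
{'clock': 0.0, 'joint_pos': array([ 9.38004216e+01,  2.05906747e+01,  6.32783602e-01, -2.13212378e-02,
       -7.01371306e+01, -1.65054107e+01]), 'qvel': array([ 0.07042614,  0.08338059, -0.00056901, -0.04194062,  0.05991059,
       -0.03171494]), 'tau': array([ 3.05624730e-03, -5.82729042e+01,  2.93053901e+01,  6.99692041e+00,
        7.10288499e-03, -1.56107162e-04]), 'tool_pos': array([0.14837528, 0.65790891, 0.19232004]), 'orientation': array([ 1.79903199e+02, -7.78162646e-03, -1.27122434e+01]), 'force': array([ 0.0582652 ,  0.21035732, -0.52884056]), 'moment': array([-0.01902901,  0.03158808, -0.03915868]), 'opening': 0.08752259825514509}
scene [[501.65362418   0.         319.518463  ]
 [  0.         501.65362418 238.19008057]
 [  0.           0.           1.        ]] [1.33964398 0.21912967 0.66846759] [[-2.45732716e-01  9.69337625e-01  2.17523669e-05]
 [ 5.31028665e-01  1.34637623e-01 -8.36589067e-01]
 [-8.10940189e-01 -2.05565753e-01 -5.47830934e-01]]
top [[460.49384718   0.         325.97839645]
 [  0.         460.49384718 242.04840748]
 [  0.           0.           1.        ]] [0.50812342 0.00975097 1.18760864] [[-0.00805673 -0.99992612 -0.00910171]
 [-0.99925139  0.00839504 -0.03776495]
 [ 0.03783857  0.00879064 -0.9992452 ]]
```

View pics/scene0.png

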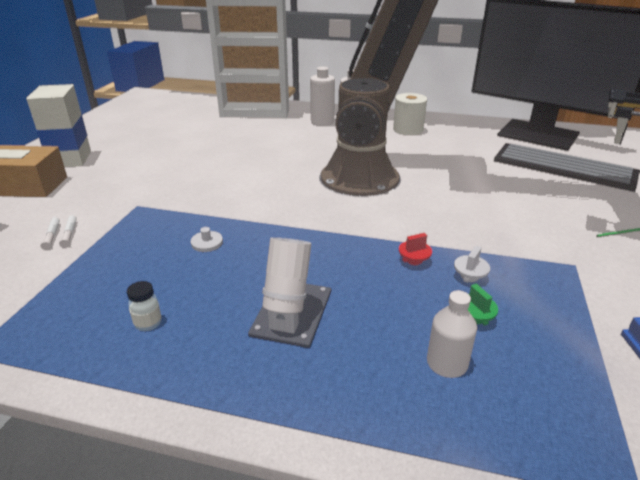

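View pics/top0.png

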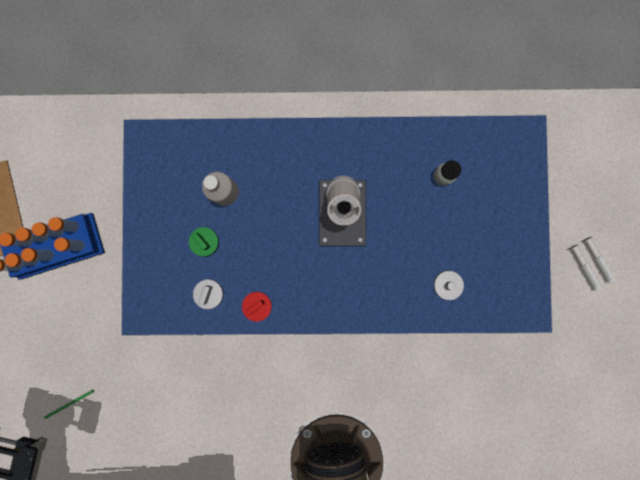

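Candidates for the lid, in top-view pixels:
- Bare aluminium with a bar handle at (208,294)
- Bare aluminium with a round knob at (449,286), which is the blank
- Red look-alike at (257,307)
- Green look-alike at (203,241)

I choose (208,294) and will check it in a crop, along with the mouth.

```bash
python3 - <<'E'
import cv2,numpy as np
t=cv2.imread("pics/top0.png"); s=cv2.imread("pics/scene0.png")
a=cv2.resize(t[264:324,178:238],(400,400),interpolation=cv2.INTER_CUBIC)
b=cv2.resize(t[170:230,314:374],(400,400),interpolation=cv2.INTER_CUBIC)
cv2.imwrite("pics/crop1.png",np.hstack([a,b]))
E
```

```text
(no output)
```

View pics/crop1.png

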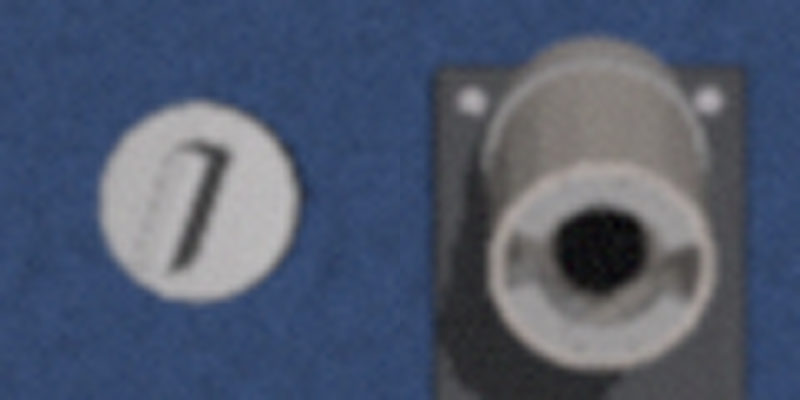

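The crop shows a lid with a bar handle and no round knob, so the choice is right. In the mouth crop, the notches are at left about (515,258) and right about (688,270). Next I measure.

```bash
cat > h.py <<'E'
import cv2,numpy as np
from plant import optics
def cam(n):
    i=optics.camera_info(n); R=cv2.Rodrigues(np.array(i["rvec"],float))[0]; t=np.array(i["tvec"],float).ravel()
    return np.array(i["mtx"]),R,t
def ray(n,p):
    K,R,t=cam(n); d=R.T@np.linalg.solve(K,[p[0],p[1],1]); return -R.T@t,d
def onplane(n,p,P,N):
    c,d=ray(n,p); return c+d*(np.dot(np.asarray(P)-c,N)/np.dot(d,N))
def onz(n,p,z): return onplane(n,p,[0,0,z],[0,0,1.])
def proj(n,X):
    K,R,t=cam(n); return cv2.projectPoints(np.array(X,float).reshape(-1,3),cv2.Rodrigues(R)[0],t,K,None)[0].reshape(-1,2)
E
python3 - <<'E'
from h import *
t=cv2.imread("pics/top0.png"); s=cv2.imread("pics/scene0.png")
hsv=cv2.cvtColor(t,cv2.COLOR_BGR2HSV)
def near(mask,p):
    cs,_=cv2.findContours(mask,cv2.RETR_EXTERNAL,cv2.CHAIN_APPROX_NONE)
    return [c for c in cs if cv2.contourArea(c)>8 and cv2.pointPolygonTest(c,p,True)>-4]
# lid disc: non-blue
m=((hsv[...,1]<90)).astype(np.uint8)*255
for p in [(208,294),(449,286)]:
    for c in near(m,p):
        e=cv2.fitEllipse(c); print("disc",p,cv2.contourArea(c),e, onz("top",e[0],.0365))
# bar dark side
sub=(hsv[...,2]<120)&(hsv[...,1]<110); 
mm=np.zeros_like(m); mm[278:312,194:224]=(sub*255)[278:312,194:224].astype(np.uint8)
for c in near(mm,(208,294)):
    print("dark",cv2.minAreaRect(c))
# rim: bright
b=((hsv[...,2]>150)&(hsv[...,1]<60)).astype(np.uint8)*255
mm=np.zeros_like(m); mm[185:235,320:370]=b[185:235,320:370]
for c in near(mm,(344,210)):
    print(cv2.contourArea(c)); e=cv2.fitEllipse(c); print("rim",e,onz("top",e[0],.168))
# base plate
g=((hsv[...,1]<90)).astype(np.uint8)*255
mm=np.zeros_like(m); mm[165:255,305:380]=g[165:255,305:380]
for c in near(mm,(344,230)):
    r=cv2.minAreaRect(c); print("plate",r,[onz("top",q,.015).round(4) for q in cv2.boxPoints(r)])
c1=cv2.resize(s[240:290,445:505],(480,400),interpolation=cv2.INTER_CUBIC)
c2=cv2.resize(t[185:235,320:370],(320,320),interpolation=cv2.INTER_CUBIC);c2=cv2.copyMakeBorder(c2,0,80,0,0,0)
cv2.imwrite("pics/crop2.png",np.hstack([c1,c2]))
cv2.imwrite("pics/crop3.png",cv2.resize(t[279:311,192:224],(576,576),interpolation=cv2.INTER_NEAREST))
E
```

```text
disc (208, 294) 301025.0 ((334.17181396484375, 239.41610717773438), (583.5509643554688, 708.9010620117188), 90.21356201171875) [ 0.55813026 -0.00067351  0.0365    ]
disc (449, 286) 301025.0 ((334.17181396484375, 239.41610717773438), (583.5509643554688, 708.9010620117188), 90.21356201171875) [ 0.55813026 -0.00067351  0.0365    ]
dark ((207.6963348388672, 294.3875732421875), (4.634274959564209, 18.247459411621094), 10.007980346679688)
plate ((342.0, 210.0), (70.0, 46.0), 90.0) [array([0.7246, 0.0366, 0.015 ]), array([ 0.7235, -0.0812,  0.015 ]), array([ 0.5442, -0.0792,  0.015 ]), array([0.5452, 0.0379, 0.015 ])]
```

View pics/crop2.png

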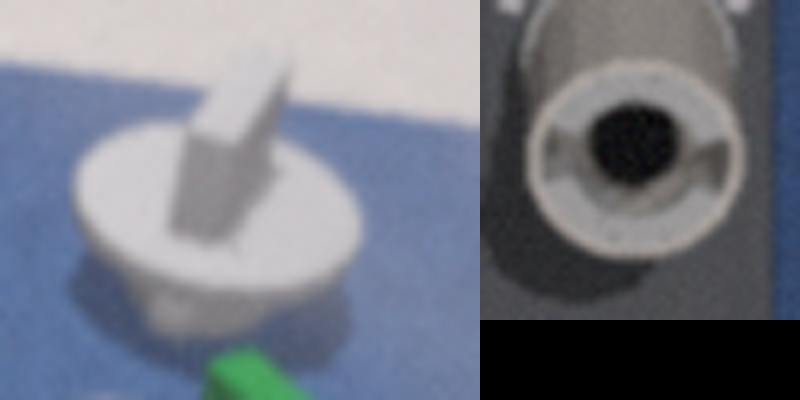

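View pics/crop3.png

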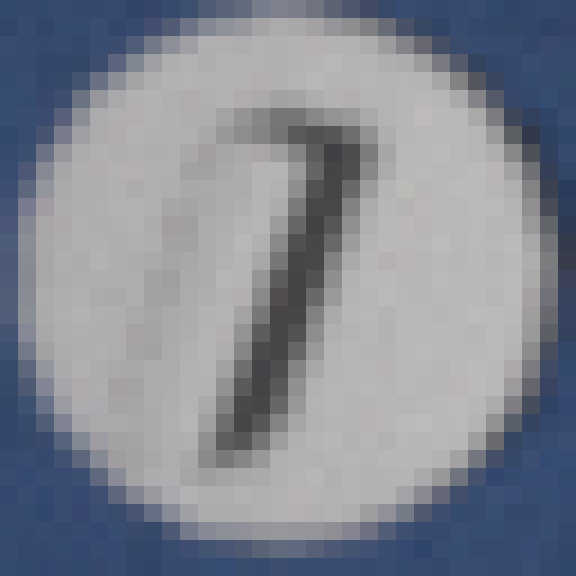

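```bash
python3 - <<'E'
from h import *
t=cv2.imread("pics/top0.png"); s=cv2.imread("pics/scene0.png")
hsv=cv2.cvtColor(t,cv2.COLOR_BGR2HSV); 
def roi(m,x0,x1,y0,y1):
    o=np.zeros(m.shape,np.uint8); o[y0:y1,x0:x1]=m[y0:y1,x0:x1]*255; return o
def cont(m): return max(cv2.findContours(m,cv2.RETR_EXTERNAL,cv2.CHAIN_APPROX_NONE)[0],key=cv2.contourArea)
for n,im,r in [("top",t,(185,233,270,320)),("top blank",t,(425,475,262,310)),("scene",s,(450,495,245,277))]:
    h=cv2.cvtColor(im,cv2.COLOR_BGR2HSV); c=cont(roi((h[...,1]<75)&(h[...,2]>110 if n!="top blank" else True),*r)); M=cv2.moments(c); e=cv2.fitEllipse(cv2.convexHull(c))
    print(n,e,onz(n.split()[0],e[0],.0365))
# bar direction
p=onz("top",(192+155/18,279+445/18),.055);q=onz("top",(192+344/18-(107-107)/18+ -0, 279+155/18),.055)
q=onz("top",(192+344/18,279+155/18),.055);p=onz("top",(192+237/18,279+445/18),.055); d=q-p; print("bar yaw",np.degrees(np.arctan2(d[1],d[0])))
g=t[...,1].astype(float)
# bolts
bp=[]
for (u,v) in [(325,185),(360,185),(325,240),(360,240)]:
    w=np.clip(g[v-4:v+5,u-4:u+5]-120,0,None); yy,xx=np.mgrid[v-4:v+5,u-4:u+5]; c=((w*xx).sum()/w.sum(),(w*yy).sum()/w.sum()); X=onz("top",c,.017); bp.append(X); print("bolt",np.round(c,2),X.round(4))
bp=np.array(bp); print("stand c",bp.mean(0)); d=bp[0]-bp[2]+bp[1]-bp[3]; e=bp[0]-bp[1]+bp[2]-bp[3]
print("yaw",np.degrees(np.arctan2(d[1],d[0])),np.degrees(np.arctan2(-e[0],e[1])))
print((t[200:226:2,320:370:2,1]))
E
```

```text
top ((207.107666015625, 293.8720397949219), (29.86583137512207, 30.25411605834961), 6.580918312072754) [0.42472137 0.31772698 0.0365    ]
top blank ((448.4676208496094, 285.0656433105469), (29.827518463134766, 30.633012771606445), 117.0810546875) [ 0.44210492 -0.28386918  0.0365    ]
scene ((474.24261474609375, 256.75726318359375), (45.882911682128906, 55.26551055908203), 141.1549530029297) [0.39289949 0.32655826 0.0365    ]
bar yaw -20.332569429493105
bolt [324.76 184.94] [0.6985 0.022  0.017 ]
bolt [359.29 184.95] [ 0.6977 -0.0662  0.017 ]
bolt [324.48 239.52] [0.5589 0.0238 0.017 ]
bolt [359.81 239.48] [ 0.5583 -0.066   0.017 ]
stand c [ 0.62834724 -0.02161197  0.017     ]
yaw -0.4108173525202442 -0.48822518400240267
[[ 71  77  47  46  74 112 158 153 152 156 149 126 115 133 151 150 151 154
  157 123  81  77  73  66  75]
 [ 72  73  45  38  86 157 151 148 151 122  61  27  31  31  59 132 153 152
  152 155  91  77  72  63  73]
 [ 71  68  43  48 116 146 143 150 125  33  24  19  18  11  13  70 133 152
  152 161 111  78  74  67  73]
 [ 72  57  45  55 141 108 102 115  88  25  20  21  18  
[... 295 characters left out ...]
95  77  35  25  25  27  74 111 104 105
   85 113 137  78  77  69  72]
 [ 54  47  43  51 132 153 152 148 111  99  96  79  69 100 120 113 113 131
  111 140 118  78  74  70  73]
 [ 51  45  40  37  78 158 154 151 142 115 115 111 119 123 114 114 147 154
  152 152  85  75  76  66  75]
 [ 40  38  38  36  48 125 155 152 154 145 133 134 127 131 139 152 153 155
  160 118  79  77  75  67  75]
 [ 43  45  48  43  45  54 132 158 154 148 150 154 153 153 150 152 154 159
  118  80  73  77  74  63  71]
 [ 59  44  43  42  43  46  52 113 158 157 144 155 151 155 147 160 153 105
   78  79  75  81  73  68  75]
 [ 68  44  42  39  42  44  41  46  67 120 135 135 137 140 135 109  85  78
   78  77  77  77  76  64  72]]
```

```bash
cat >> h.py <<'E'
from scipy.optimize import least_squares
from scipy.spatial.transform import Rotation as Rot
YAW=-0.45
RM=Rot.from_euler('z',YAW,degrees=True).as_matrix()@Rot.from_euler('y',-30,degrees=True).as_matrix()
E
python3 - <<'E'
from h import *
t=cv2.imread("pics/top0.png"); g=cv2.GaussianBlur(t[...,1],(0,0),0.5).astype(np.float32)
def edge(c0,angs,lo=11,hi=22,lev=110):
    P=[]
    for a in angs:
        r=np.arange(lo,hi,.1); u=c0[0]+r*np.cos(a); v=c0[1]+r*np.sin(a)
        val=cv2.remap(g,u.astype(np.float32)[None],v.astype(np.float32)[None],cv2.INTER_LINEAR)[0]
        # last crossing from bright to dark
        k=[i for i in range(len(r)-1) if val[i]>=lev>val[i+1]]
        if k: P.append((u[k[0]],v[k[0]]) if False else (u[k[-1]],v[k[-1]]))
    return np.array(P)
P=edge((344,209.5),np.radians(np.arange(-5,186,5)))
N=RM[:,2]
X=np.array([RM.T@onplane("top",p,[0,0,.168],N) for p in P])  # mouth-axes coords; but plane must go through centre at z=.168
c=np.array([.6,-.02,.168])
for it in range(8):
    X=np.array([RM.T@(onplane("top",p,c,N)-c) for p in P])[:,:2]
    s=least_squares(lambda q:np.hypot(X[:,0]-q[0],X[:,1]-q[1])-q[2],[0,0,.037])
    c=c+RM@np.array([s.x[0],s.x[1],0]); 
    # slide along the view ray to z=.168
    c=onz("top",proj("top",c)[0],.168)
print("centre",c,"R",s.x[2],"rms",np.sqrt(np.mean(s.fun**2)), proj("top",c))
np.save("mc.npy",c)
# polar unwrap of rim plane: brightness vs angle at several radii
for R in (.024,.026,.028):
    a=np.arange(0,360,4); pts=[c+RM@np.array([R*np.cos(np.radians(x)),R*np.sin(np.radians(x)),0]) for x in a]
    uv=proj("top",pts).astype(np.float32); v=cv2.remap(g,uv[None,:,0].copy(),uv[None,:,1].copy(),cv2.INTER_LINEAR)[0]
    print(R); print([(int(x),int(y)) for x,y in zip(a,v) if 50<x<130 or 230<x<310])
    for lo,hi in((45,135),(225,315)):
        aa=np.arange(lo,hi,.5); pts=[c+RM@np.array([R*np.cos(np.radians(x)),R*np.sin(np.radians(x)),0]) for x in aa]; uv=proj("top",pts).astype(np.float32); v=cv2.remap(g,uv[None,:,0].copy(),uv[None,:,1].copy(),cv2.INTER_LINEAR)[0]
        z=aa[v<130]; print("  notch",z.min(),z.max(),(z.min()+z.max())/2)
E
```

```text
centre [ 0.61852287 -0.02198721  0.168     ] R 0.03760739510287081 rms 0.00034546925657790844 [[344.04563162 209.59494326]]
0.024
[(52, 137), (56, 139), (60, 134), (64, 126), (68, 117), (72, 109), (76, 104), (80, 103), (84, 105), (88, 106), (92, 107), (96, 108), (100, 112), (104, 121), (108, 131), (112, 139), (116, 141), (120, 142), (124, 143), (128, 142), (232, 143), (236, 142), (240, 136), (244, 127), (248, 118), (252, 108), (256, 101), (260, 96), (264, 90), (268, 85), (272, 81), (276, 83), (280, 92), (284, 111), (288, 129), (292, 143), (296, 147), (300, 147), (304, 147), (308, 147)]
  notch 63.0 107.0 85.0
  notch 243.5 288.0 265.75
0.026
[(52, 147), (56, 146), (60, 144), (64, 132), (68, 118), (72, 107), (76, 102), (80, 101), (84, 103), (88, 106), (92, 109), (96, 111), (100, 117), (104, 127), (108, 142), (112, 147), (116, 150), (120, 151), (124, 150), (128, 150), (232, 151), (236, 149), (240, 144), (244, 131), (248, 117), (252, 104), (256, 95), (260, 88), (264, 83), (268, 79), (272, 76), (276, 78), (280, 89), (284, 109), (288, 132), (292, 146), (296, 151), (300, 151), (304, 151), (308, 152)]
  notch 65.0 104.5 84.75
  notch 244.5 287.5 266.0
0.028
[(52, 148), (56, 148), (60, 147), (64, 135), (68, 118), (72, 103), (76, 96), (80, 93), (84, 96), (88, 102), (92, 109), (96, 111), (100, 118), (104, 129), (108, 143), (112, 150), (116, 152), (120, 151), (124, 151), (128, 151), (232, 152), (236, 152), (240, 144), (244, 131), (248, 114), (252, 97), (256, 88), (260, 83), (264, 79), (268, 77), (272, 76), (276, 78), (280, 88), (284, 107), (288, 133), (292, 146), (296, 151), (300, 152), (304, 152), (308, 152)]
  notch 65.5 104.0 84.75
  notch 244.5 287.0 265.75
```

Measured so far:
- **Lid:** (0.425, 0.318), bar yaw about −20°.
- **Mouth:** centre (0.6185, −0.022, 0.168), stand yaw about −0.5°, notches at about 85° in the mouth frame.

I'll grasp with tool x along yaw −20°, so that joint 6 stays in range through the clockwise turn.

Call:
{"method": "servo_tool", "body": {"rows": [[[0.0215,0.017,0],[0,0,0],0],[[0.0215,0.017,0],[0,0,0],0],[[0.0215,0.017,0],[0,0,0],0],[[0.0215,0.017,0],[0,0,0],0],[[0.0215,0.017,0],[0,0,0],0],[[0.0215,0.017,0],[0,0,0],0],[[0.0215,0.017,0],[0,0,0],0],[[0.0215,0.017,0],[0,0,0],0],[[0.0215,0.017,0],[0,0,0],0],[[0.0215,0.017,0],[0,0,0],0],[[0.0215,0.017,0],[0,0,0],0],[[0.0215,0.017,0],[0,0,0],0],[[0.0215,0.017,0],[0,0,0],0],[[0.0215,0.017,0],[0,0,0],0],[[0.0215,0.017,0],[0,0,0],0],[[0.0215,0.017,0],[0,0,0],0],[[0,0,0.02],[0,0,0.65],0],[[0,0,0.02],[0,0,0.65],0],[[0,0,0],[0,0,0],0],[[0,0,0],[0,0,0],0]]}}

```text
clock: 1.77
tool_pos: [0.4239, 0.3166, 0.1526]
orientation: [179.8, 0.0, -20.4]
force: [-0.8, 0.7, -0.1]
opening: 0.0878
```

```bash
cat >> h.py <<'E'
from plant import telemetry
def state():
    o=telemetry.get_obs(); return o,np.array(o["tool_pos"]),Rot.from_euler('xyz',o["orientation"],degrees=True).as_matrix()
def delta(P,R=None):
    o,p,T=state(); d=T.T@(np.array(P)-p); r=np.zeros(3) if R is None else np.degrees(Rot.from_matrix(T.T@R).as_rotvec())/6
    print("t",round(o["clock"],2),"pos",p.round(4),"rpy",np.round(o["orientation"],2),"j",np.round(o["joint_pos"],1),"F",np.round(o["force"],1),"open",round(o["opening"],4)); print("shift mm",(d*1000).round(1),"turn units",r.round(2))
def down(yaw): return Rot.from_euler('xyz',[180,0,yaw],degrees=True).as_matrix()
E
python3 - <<'E'
from h import *
delta([.4247,.3177,.040],down(-20.3))
im=optics.snapshot("top")[:,:,::-1]; cv2.imwrite("pics/t1.png",cv2.resize(im[210:360,130:330],(800,600)))
E
```

```text
t 1.77 pos [0.4239 0.3166 0.1526] rpy [ 1.7985e+02  3.0000e-02 -2.0400e+01] j [ 58.    8.7 -20.9   0.  -60.5  11.6] F [-0.8  0.7 -0.1] open 0.0878
shift mm [  0.4  -1.6 112.6] turn units [ 0.03  0.   -0.02]
```

View pics/t1.png

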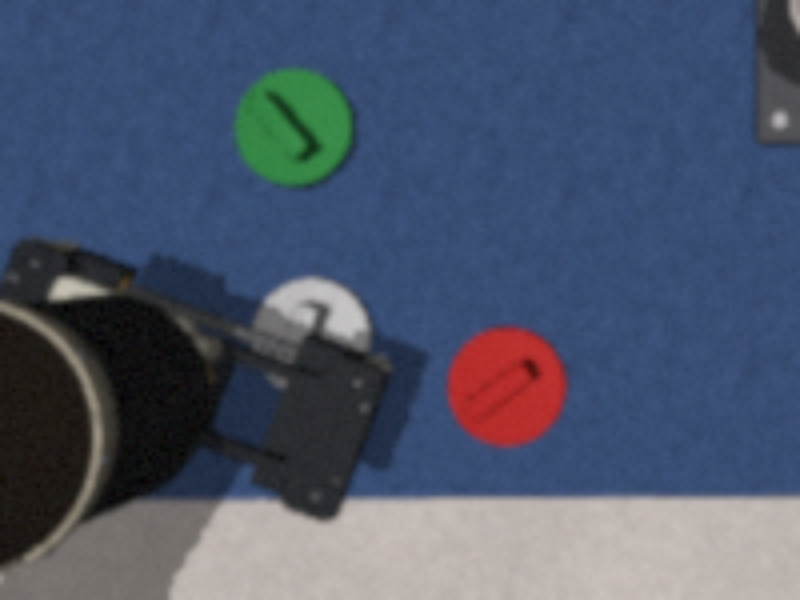

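The gripper hangs over the silver lid, with perspective shifting it outward. Green and red stand well clear. Descending and gripping.

Call:
{"method": "servo_tool", "body": {"rows": [[[0,-0.0015,0.015],[0,0,0],0],[[0,0,0.015],[0,0,0],0],[[0,0,0.015],[0,0,0],0],[[0,0,0.015],[0,0,0],0],[[0,0,0.015],[0,0,0],0],[[0,0,0.015],[0,0,0],0],[[0,0,0.012],[0,0,0],0],[[0,0,0.01],[0,0,0],0],[[0,0,0],[0,0,0],0],[[0,0,0],[0,0,0],0]]}}

```text
clock: 2.65
tool_pos: [0.425, 0.3194, 0.0417]
orientation: [-180.0, -0.0, -20.4]
force: [0.0, 0.1, 0.0]
opening: 0.088
```

```bash
python3 - <<'E'
from h import *
delta([.4247,.3177,.040],down(-20.3))
im=optics.snapshot("scene")[:,:,::-1]; cv2.imwrite("pics/s1.png",cv2.resize(im[200:320,400:560],(800,600)))
E
```

```text
t 2.65 pos [0.425  0.3194 0.0417] rpy [-1.800e+02 -2.000e-02 -2.042e+01] j [ 58.1  15.9 -28.5   0.  -45.6  11.5] F [0.  0.1 0. ] open 0.088
shift mm [0.3 1.6 1.7] turn units [-0.   -0.   -0.02]
```

View pics/s1.png

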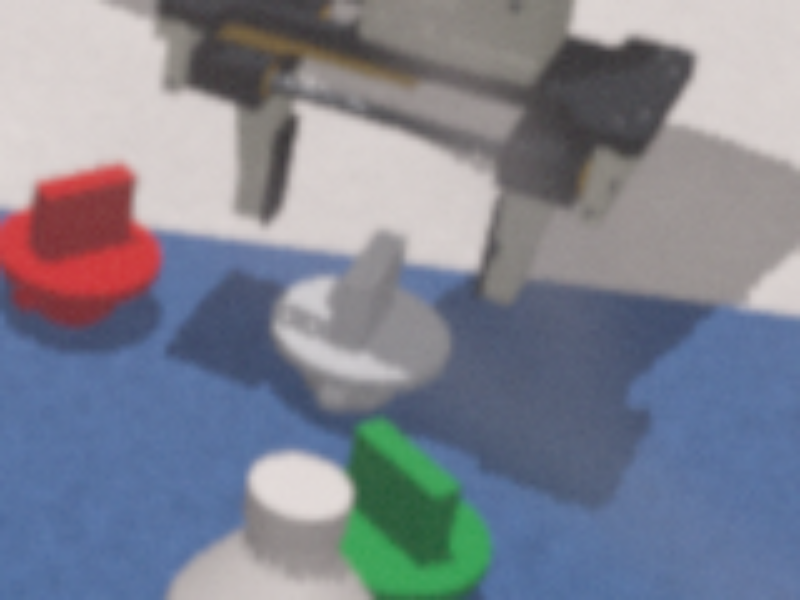

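```bash
python3 - <<'E'
from h import *
o,p,T=state()
for n in("scene","top"):
    q=proj(n,[p,p+T@[0,.044,0],p-T@[0,.044,0],[.4247,.3177,.0365],[.6185,-.022,.168],[0,0,0]]); print(n,q.round(1).tolist())
    if n=="scene": print("crop",((q-[400,200])*5).round().tolist())
im=optics.snapshot("top")[:,:,::-1]; cv2.imwrite("pics/t2.png",cv2.resize(im[210:360,130:330],(800,600)))
s=cv2.imread("pics/scene0.png")
q=proj("scene",[[.6185,-.022,.168],[.4247,.3177,.003],[.6985,.022,.017],[.5583,-.066,.017],[.4247,.3177,.0365]])
for a in q: cv2.circle(s,tuple(int(round(x)) for x in a),2,(0,0,255),-1)
cv2.imwrite("pics/sc_chk.png",cv2.resize(s[200:350,220:520],(800,400)))
E
```

```text
scene [[471.4, 262.6], [451.7, 255.9], [491.8, 269.7], [470.0, 264.5], [288.3, 240.0], [358.6, 177.3]]
crop [[357.0, 313.0], [258.0, 279.0], [459.0, 349.0], [350.0, 323.0], [-558.0, 200.0], [-207.0, -113.0]]
top [[205.8, 293.9], [222.3, 300.0], [189.2, 287.8], [207.1, 293.9], [344.1, 209.6], [335.7, 460.0]]
```

View pics/t2.png

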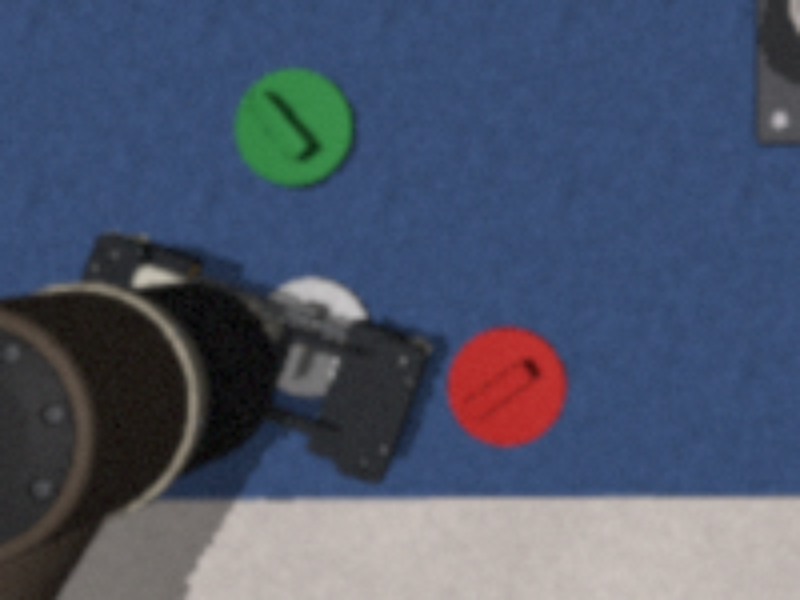

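View pics/sc_chk.png

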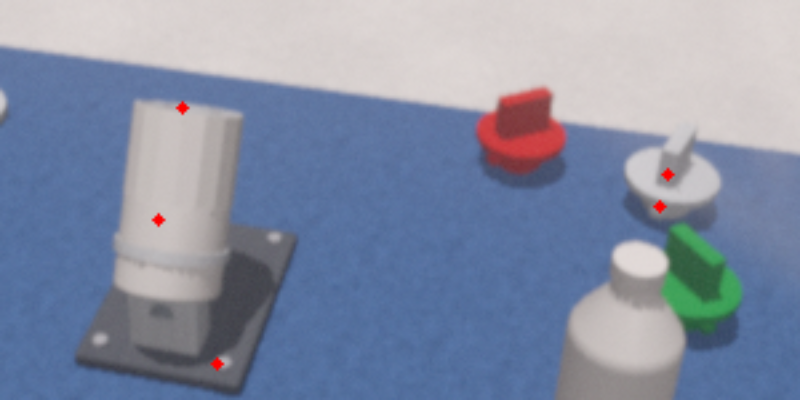

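```bash
python3 - <<'E'
from h import *
o,p,T=state()
im=optics.snapshot("scene")[:,:,::-1].copy()
c=cv2.resize(im[215:290,430:530],(800,600),interpolation=cv2.INTER_CUBIC)
for X in [[0,0,0],[0,.044,0],[0,-.044,0],[0,.065,0],[0,-.065,0],[0,.065,-.06],[0,-.065,-.06]]:
    q=(proj("scene",p+T@X)[0]-[430,215])*8+3.5; cv2.circle(c,tuple(int(round(x)) for x in q),4,(0,0,255),1)
cv2.imwrite("pics/s2.png",c); print(o["clock"],p, telemetry.get_obs()["tool_pos"],np.degrees(0))
E
```

```text
2.75 [0.42525379 0.31967009 0.04234725] [0.42524641 0.31958377 0.04235013] 0.0
```

View pics/s2.png

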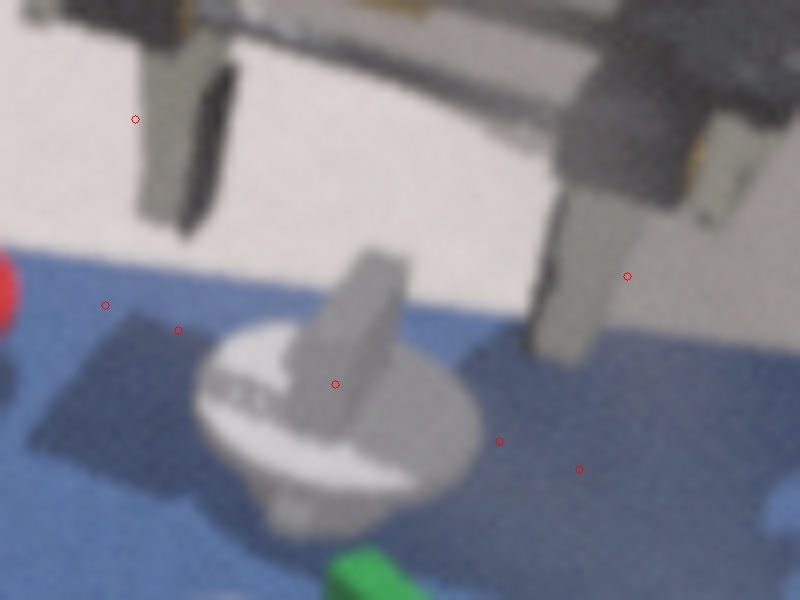

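The projected TCP does not match the rendered fingertips. They sit about 12 px higher in the scene view. I'll find out why before gripping.

```bash
python3 - <<'E'
from h import *
im=optics.snapshot("scene")[:,:,::-1].copy()
cv2.imwrite("pics/s3.png",cv2.resize(im[130:280,400:600],(800,600),interpolation=cv2.INTER_CUBIC))
im=optics.snapshot("top")[:,:,::-1].copy()
cv2.imwrite("pics/t3.png",cv2.resize(im[255:345,140:260],(800,600),interpolation=cv2.INTER_CUBIC))
E
```

```text
(no output)
```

View pics/s3.png

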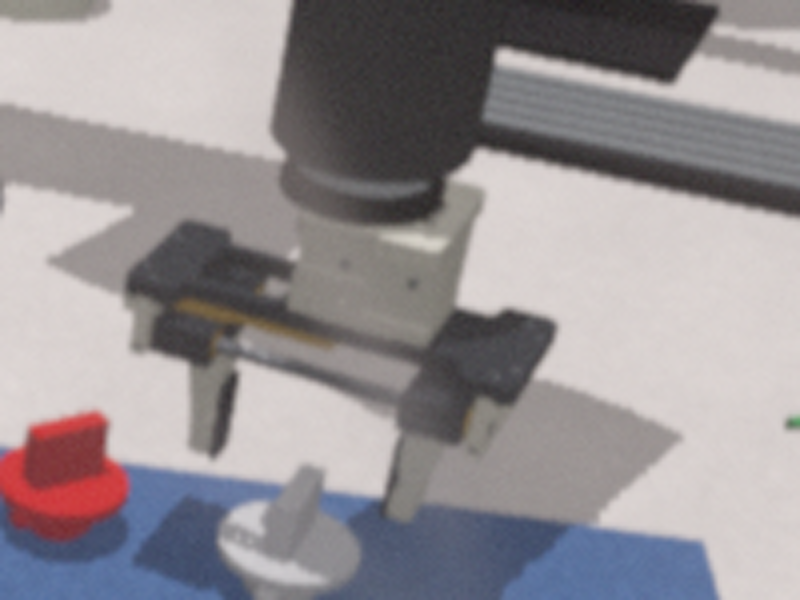

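View pics/t3.png

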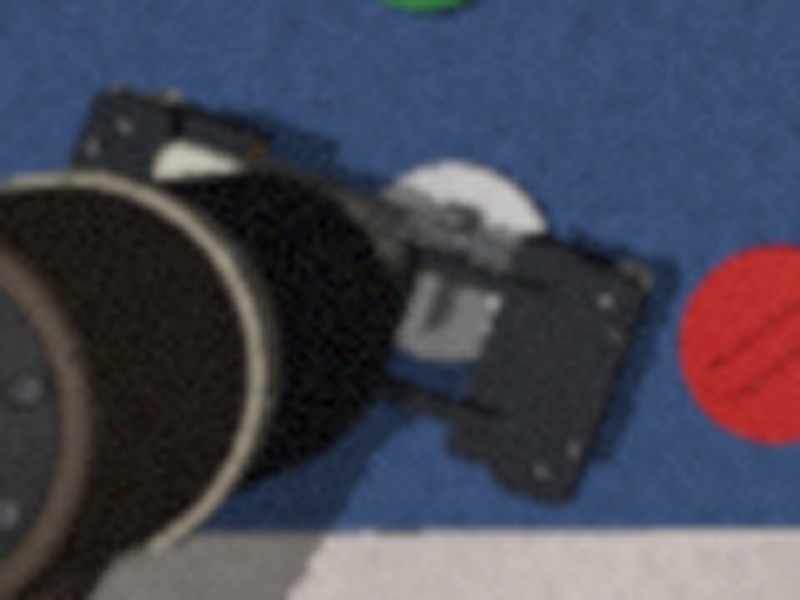

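```bash
python3 - <<'E'
from h import *
o,p,T=state()
def tri(a,b):
    c1,d1=ray("top",a);c2,d2=ray("scene",b)
    s=np.linalg.lstsq(np.c_[d1,-d2],c2-c1,rcond=None)[0]; x=c1+d1*s[0];y=c2+d2*s[1]; return (x+y)/2,np.linalg.norm(x-y)
for a,b in [((237.1,295.9),(431.9,198.6)),((223.6,330.1),(445.6,185.4)),((152,272.5),(0,0))][:2]:
    X,g=tri(a,b); print(X.round(4),"gap",round(g,4),"in tool",(T.T@(X-p)).round(4))
print(T.round(3))
E
```

```text
[0.4301 0.2165 0.1848] gap 0.0074 in tool [ 0.0408  0.0944 -0.1428]
[0.3563 0.2437 0.1813] gap 0.0016 in tool [-0.0379  0.0948 -0.1394]
[[ 0.937 -0.35   0.001]
 [-0.35  -0.937  0.001]
 [ 0.    -0.001 -1.   ]]
```

```bash
python3 - <<'E'
from h import *
o,p,T=state()
for b in[(140,218),(190,238),(530,350),(585,365)]:
    q=((b[0]-3.5)/8+430,(b[1]-3.5)/8+215)
    # intersect ray with tool planes x=+0.0095 / 0 / -.0095
    for xx in(0.0095,-.0095): print(b,xx,(T.T@(onplane("scene",q,p+T@[xx,0,0],T[:,0])-p)).round(4))
E
```

```text
(140, 218) 0.0095 [ 0.0095  0.0559 -0.0371]
(140, 218) -0.0095 [-0.0095  0.062  -0.0244]
(190, 238) 0.0095 [ 0.0095  0.0418 -0.0361]
(190, 238) -0.0095 [-0.0095  0.0475 -0.0234]
(530, 350) 0.0095 [ 0.0095 -0.0487 -0.0365]
(530, 350) -0.0095 [-0.0095 -0.0449 -0.0238]
(585, 365) 0.0095 [ 0.0095 -0.0625 -0.0375]
(585, 365) -0.0095 [-0.0095 -0.0589 -0.0248]
```

The fingertips measure about 30–35 mm behind the reported TCP along the tool, just above the bar top, while the sideways alignment agrees. A safe test that settles it is to rise 5 mm and close. An opening of 14 mm would confirm the reported pose, and 0 would confirm the picture.

Call:
{"method": "servo_tool", "body": {"rows": [[[0,0,-0.006],[0,0,0],0],[[0,0,0],[0,0,0],0.9],[[0,0,0],[0,0,0],0.9],[[0,0,0],[0,0,0],0.9],[[0,0,0],[0,0,0],0.9],[[0,0,0],[0,0,0],0.9],[[0,0,0],[0,0,0],0.9],[[0,0,0],[0,0,0],0.9]]}}

```text
clock: 3.57
tool_pos: [0.4247, 0.3187, 0.0471]
orientation: [180.0, 0.0, -20.5]
force: [-0.2, 0.1, -0.8]
opening: 0.0469
```

```bash
python3 - <<'E'
from h import *
o,p,T=state(); print(p,o["opening"])
im=optics.snapshot("scene")[:,:,::-1].copy()
c=cv2.resize(im[215:290,430:530],(800,600),interpolation=cv2.INTER_CUBIC)
cv2.imwrite("pics/s4.png",c)
E
```

```text
[0.42471278 0.31874581 0.04712949] 0.04688277942229812
```

View pics/s4.png

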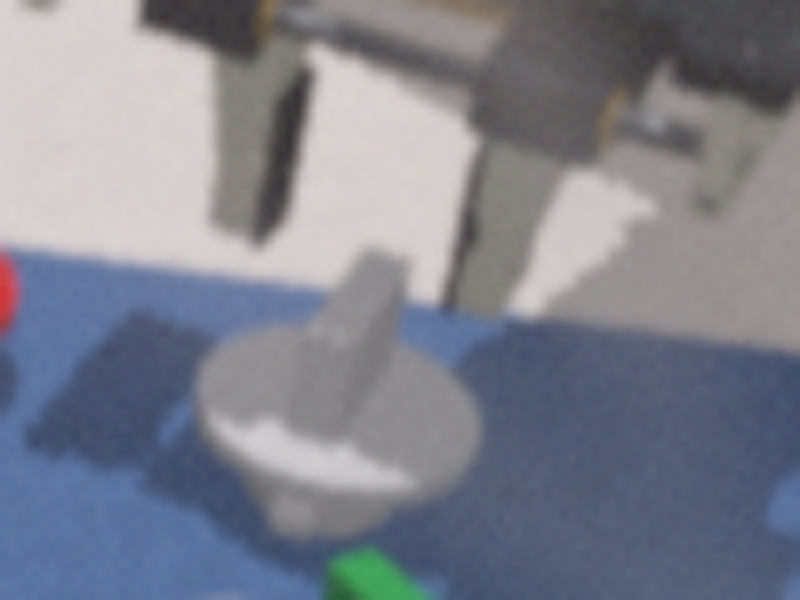

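Call:
{"method": "servo_tool", "body": {"rows": [[[0,0,0],[0,0,0],0.9],[[0,0,0],[0,0,0],0.9],[[0,0,0],[0,0,0],0.9],[[0,0,0],[0,0,0],0.9],[[0,0,0],[0,0,0],0.9],[[0,0,0],[0,0,0],0.9],[[0,0,0],[0,0,0],0.9],[[0,0,0],[0,0,0],0.9]]}}

```text
clock: 4.28
tool_pos: [0.4248, 0.3188, 0.0473]
orientation: [180.0, -0.0, -20.5]
force: [-0.5, -0.1, 0.2]
opening: 0.0089
```

```bash
python3 - <<'E'
from h import *
o,p,T=state(); print(p,o["opening"])
im=optics.snapshot("scene")[:,:,::-1].copy()
c=cv2.resize(im[215:290,430:530],(800,600),interpolation=cv2.INTER_CUBIC)
cv2.imwrite("pics/s5.png",c)
E
```

```text
[0.42475693 0.31881379 0.04726043] 0.008850025757700246
```

View pics/s5.png

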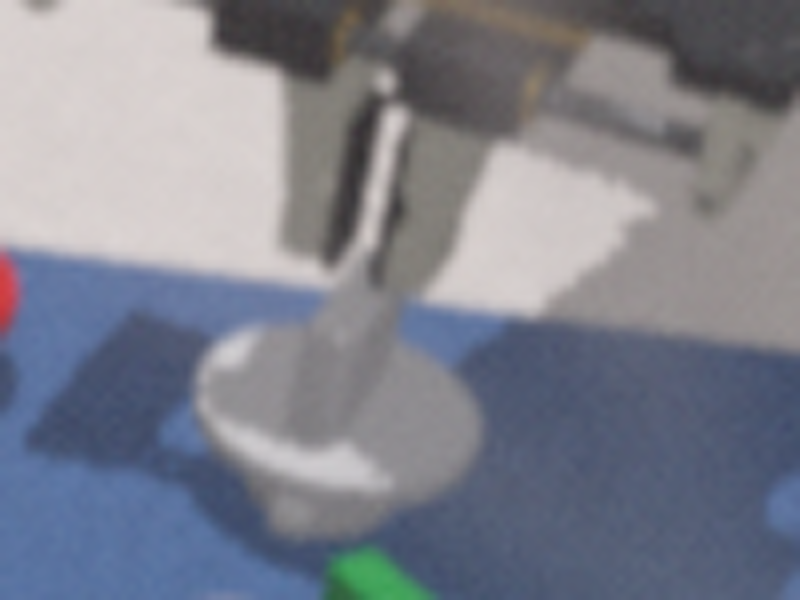

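The opening went to 8.9 mm with nothing gripped, so the picture is right. The real fingertips are about 35 mm above the reported TCP. I'll part the fingers and go down in steps, watching force and picture.

Call:
{"method": "servo_tool", "body": {"rows": [[[0,0,-0.003],[0,0,0],0.5],[[0,0,0],[0,0,0],0.5],[[0,0,0],[0,0,0],0.5],[[0,0,0],[0,0,0],0.5],[[0,0,0],[0,0,0],0.5],[[0,0,0],[0,0,0],0.5],[[0,0,0],[0,0,0],0.5],[[0,0,0.006],[0,0,0],0.5],[[0,0,0.006],[0,0,0],0.5],[[0,0,0.006],[0,0,0],0.5],[[0,0,0.006],[0,0,0],0.5],[[0,0,0.004],[0,0,0],0.5],[[0,0,0],[0,0,0],0.5],[[0,0,0],[0,0,0],0.5]]}}

```text
clock: 5.5
tool_pos: [0.4247, 0.3186, 0.0218]
orientation: [179.9, 0.0, -20.5]
force: [0.2, -0.9, 0.2]
opening: 0.0439
```

```bash
python3 - <<'E'
from h import *
o,p,T=state(); print(p,o["opening"],o["force"])
im=optics.snapshot("scene")[:,:,::-1].copy()
c=cv2.resize(im[215:290,430:530],(800,600),interpolation=cv2.INTER_CUBIC)
cv2.imwrite("pics/s6.png",c)
E
```

```text
[0.42466428 0.31862393 0.0218209 ] 0.043855114766998146 [ 0.16675773 -0.86997588  0.15034899]
```

View pics/s6.png

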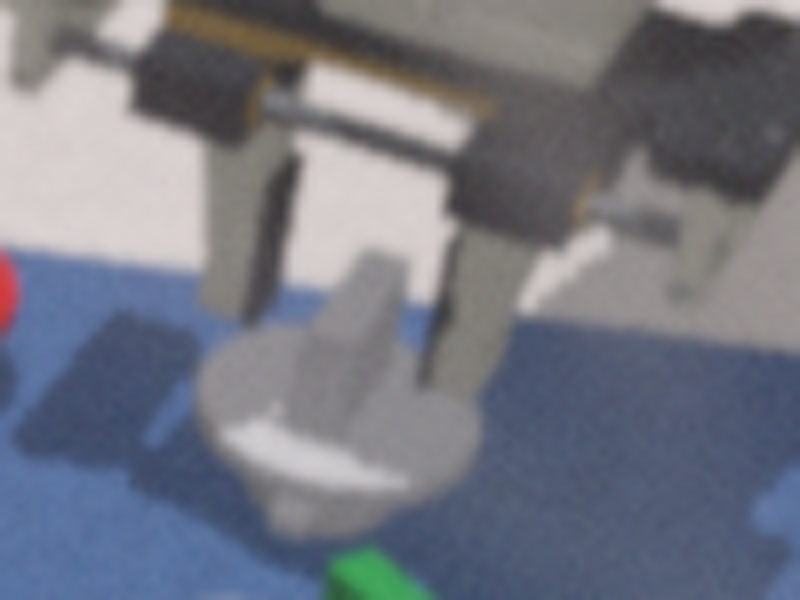

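Call:
{"method": "servo_tool", "body": {"rows": [[[0,0,0.004],[0,0,0],0.5],[[0,0,0.004],[0,0,0],0.5],[[0,0,0.003],[0,0,0],0.5],[[0,0,0.002],[0,0,0],0.5],[[0,0,0],[0,0,0],0.5],[[0,0,0],[0,0,0],0.5]]}}

```text
clock: 6.05
tool_pos: [0.4247, 0.3187, 0.0091]
orientation: [180.0, 0.0, -20.5]
force: [0.6, 0.8, -0.4]
opening: 0.0438
```

```bash
python3 - <<'E'
from h import *
o,p,T=state(); print(p,o["opening"],o["force"])
im=optics.snapshot("scene")[:,:,::-1].copy()
c=cv2.resize(im[215:290,430:530],(800,600),interpolation=cv2.INTER_CUBIC)
cv2.imwrite("pics/s7.png",c)
E
```

```text
[0.424725   0.31873592 0.00912093] 0.04378302095887313 [ 0.58681788  0.82883548 -0.36016454]
```

View pics/s7.png

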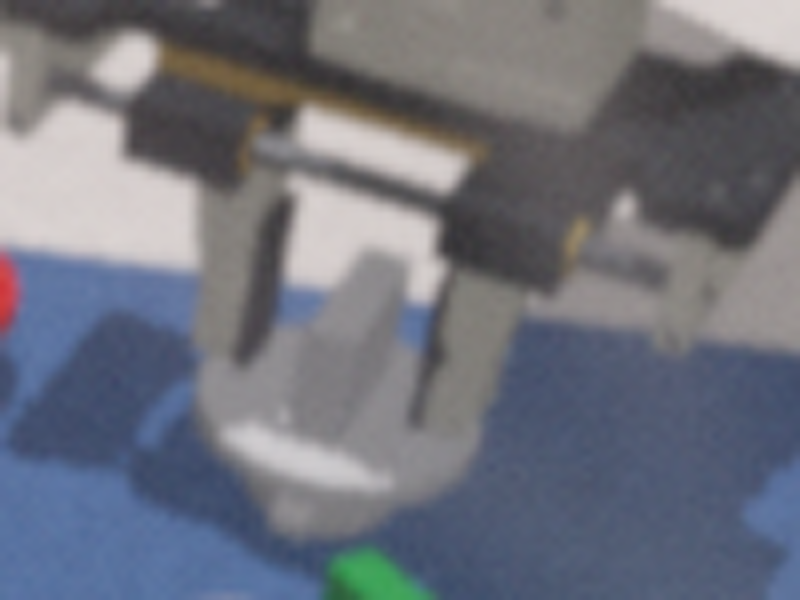

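The fingertips now straddle the bar just over the disc, tips at about (235,360) and (440,430), with no force. Closing.

Call:
{"method": "servo_tool", "body": {"rows": [[[0,0,0],[0,0,0],1],[[0,0,0],[0,0,0],1],[[0,0,0],[0,0,0],1],[[0,0,0],[0,0,0],1],[[0,0,0],[0,0,0],1],[[0,0,0],[0,0,0],1],[[0,0,0],[0,0,0],1],[[0,0,0],[0,0,0],1],[[0,0,0],[0,0,0],1],[[0,0,0],[0,0,0],1]]}}

```text
clock: 6.93
tool_pos: [0.4247, 0.3189, 0.0093]
orientation: [-180.0, 0.0, -20.5]
force: [-0.6, 0.4, 0.3]
opening: 0.0137
```

```bash
python3 - <<'E'
from h import *
o,p,T=state(); print(p,o["orientation"],o["opening"],o["force"])
im=optics.snapshot("scene")[:,:,::-1].copy()
c=cv2.resize(im[215:290,430:530],(800,600),interpolation=cv2.INTER_CUBIC)
cv2.imwrite("pics/s8.png",c)
E
```

```text
[0.42474794 0.31886277 0.00925421] [-1.79997928e+02  1.54927566e-03 -2.05074544e+01] 0.013671931391403044 [-0.61310723  0.37433432  0.32400323]
```

View pics/s8.png

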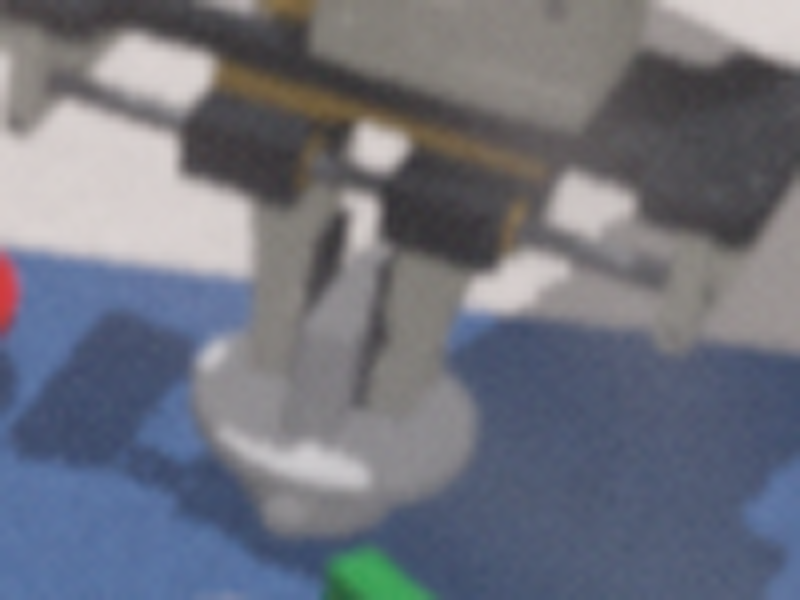

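Gripped, with the opening at 13.7 mm on the 14 mm bar and the pads near mid-bar. Lifting, then working out the transit.

Call:
{"method": "servo_tool", "body": {"rows": [[[0,0,-0.01],[0,0,0],1],[[0,0,-0.02],[0,0,0],1],[[0,0,-0.025],[0,0,0],1],[[0,0,-0.025],[0,0,0],1],[[0,0,-0.025],[0,0,0],1],[[0,0,-0.025],[0,0,0],1],[[0,0,-0.025],[0,0,0],1],[[0,0,-0.025],[0,0,0],1],[[0,0,-0.025],[0,0,0],1],[[0,0,-0.025],[0,0,0],1],[[0,0,-0.02],[0,0,0],1],[[0,0,0],[0,0,0],1],[[0,0,0],[0,0,0],1]]}}

```text
clock: 8.07
tool_pos: [0.4248, 0.319, 0.2608]
orientation: [-179.8, -0.0, -20.5]
force: [-0.1, -0.4, -2.7]
opening: 0.0142
```

```bash
cat >> h.py <<'E'
C=np.load("mc.npy"); MZ=RM[:,2]
UND=0.0063
def tgt(depth,a,C=C,off=(0,0)):  # depth: lid underside relative to rim (neg = outside)
    a=np.radians(a); x=RM@[np.cos(a),np.sin(a),0]; z=-MZ; R=np.c_[x,np.cross(z,x),z]
    return C+RM@[off[0],off[1],0]-MZ*depth+MZ*UND, R
E
python3 - <<'E'
from h import *
P,R=tgt(-.10,-94.7); print(P)
delta(P,R)
im=optics.snapshot("scene")[:,:,::-1].copy()
cv2.imwrite("pics/s9.png",im)
E
```

```text
[ 0.5653745  -0.02156978  0.2600585 ]
t 8.07 pos [0.4248 0.319  0.2608] rpy [-1.7985e+02 -2.0000e-02 -2.0510e+01] j [ 58.1   4.6 -11.2  -0.  -74.   11.4] F [-0.1 -0.4 -2.7] open 0.0142
shift mm [2.510e+02 2.697e+02 1.000e-01] turn units [ 4.49  2.9  12.13]
```

View pics/s9.png

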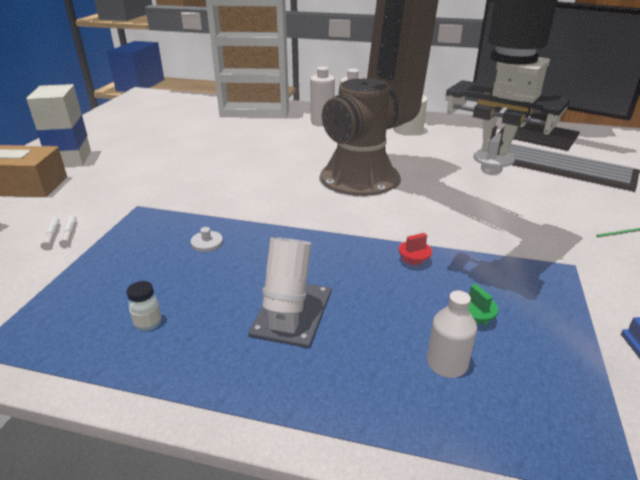

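The lid is held, at scene (495,155). Translating, then turning in place.

Call:
{"method": "servo_tool", "body": {"rows": [[[0.0157,0.0169,0],[0,0,0],1],[[0.0157,0.0169,0],[0,0,0],1],[[0.0157,0.0169,0],[0,0,0],1],[[0.0157,0.0169,0],[0,0,0],1],[[0.0157,0.0169,0],[0,0,0],1],[[0.0157,0.0169,0],[0,0,0],1],[[0.0157,0.0169,0],[0,0,0],1],[[0.0157,0.0169,0],[0,0,0],1],[[0.0157,0.0169,0],[0,0,0],1],[[0.0157,0.0169,0],[0,0,0],1],[[0.0157,0.0169,0],[0,0,0],1],[[0.0157,0.0169,0],[0,0,0],1],[[0.0157,0.0169,0],[0,0,0],1],[[0.0157,0.0169,0],[0,0,0],1],[[0.0157,0.0169,0],[0,0,0],1],[[0.0157,0.0169,0],[0,0,0],1]]}}

```text
clock: 9.45
tool_pos: [0.5646, -0.0237, 0.2578]
orientation: [179.9, 0.1, -20.5]
force: [0.4, 0.0, -0.5]
opening: 0.0139
```

Call:
{"method": "servo_tool", "body": {"rows": [[[0,0,0],[0.32,0.21,0.87],1],[[0,0,0],[0.32,0.21,0.87],1],[[0,0,0],[0.32,0.21,0.87],1],[[0,0,0],[0.32,0.21,0.87],1],[[0,0,0],[0.32,0.21,0.87],1],[[0,0,0],[0.32,0.21,0.87],1],[[0,0,0],[0.32,0.21,0.87],1],[[0,0,0],[0.32,0.21,0.87],1],[[0,0,0],[0.32,0.21,0.87],1],[[0,0,0],[0.32,0.21,0.87],1],[[0,0,0],[0.32,0.21,0.87],1],[[0,0,0],[0.32,0.21,0.87],1],[[0,0,0],[0.32,0.21,0.87],1],[[0,0,0],[0.32,0.21,0.87],1],[[0,0,0],[0,0,0],1],[[0,0,0],[0,0,0],1]]}}

```text
clock: 10.78
tool_pos: [0.5639, -0.0232, 0.2577]
orientation: [-150.5, 1.7, -94.0]
force: [0.5, -0.2, -2.2]
opening: 0.0139
```

```bash
python3 - <<'E'
from h import *
P,R=tgt(-.10,-94.7); delta(P,R)
o,p,T=state()
im=optics.snapshot("scene")[:,:,::-1].copy(); cv2.imwrite("pics/s10raw.png",im)
it=optics.snapshot("top")[:,:,::-1].copy(); cv2.imwrite("pics/t10raw.png",it)
def draw(n,im,x0,y0,w,h,k):
    c=cv2.resize(im[y0:y0+h,x0:x0+w],(w*k,h*k),interpolation=cv2.INTER_CUBIC)
    for X,col in [([0,0,UND],(0,0,255)),([0,0,UND-.0695],(0,255,0)),([0,.037,UND-.0335],(255,0,0)),([0,-.037,UND-.0335],(255,0,0)),([.037,0,UND-.0335],(255,0,255)),([-.037,0,UND-.0335],(255,0,255))]:
        q=(proj(n,p+T@X)[0]-[x0,y0])*k; cv2.circle(c,tuple(int(round(v)) for v in q),3,col,1)
    return c
cv2.imwrite("pics/s10.png",draw("scene",im,230,130,130,130,4))
cv2.imwrite("pics/t10.png",draw("top",it,290,150,120,120,4))
E
```

```text
t 10.78 pos [ 0.5639 -0.0232  0.2577] rpy [-150.52    1.68  -93.97] j [ 26.1 -11.6 -42.4  23.2 -34.6 -46.8] F [ 0.5 -0.2 -2.2] open 0.0139
shift mm [-1.8 -2.4 -1.4] turn units [ 0.08 -0.05  0.13]
```

View pics/s10.png

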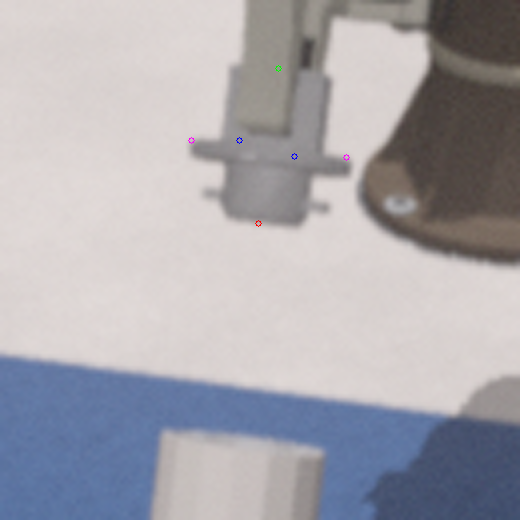

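View pics/t10.png

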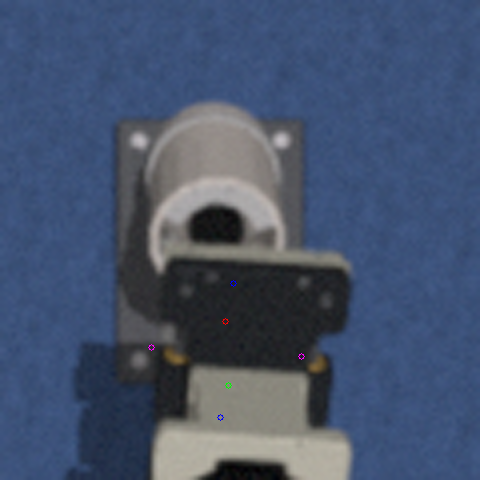

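```bash
python3 - <<'E'
from h import *
o,p,T=state()
for n,x0,y0,k in(("top",290,150,4),("scene",230,130,4)):
    for X in([.039,.0955,-.141],[-.039,.0955,-.141],[.039,-.0955,-.141],[-.039,-.0955,-.141]): print(n,X,((proj(n,p+T@X)[0]-[x0,y0])*k).round(0))
s=cv2.imread("pics/s10raw.png"); c=cv2.resize(s[135:255,260:330],(560,960),interpolation=cv2.INTER_CUBIC)
cv2.imwrite("pics/s11.png",cv2.hconcat([c[:480],c[480:]])[:480,:800] if False else c[:560])
cv2.imwrite("pics/s12.png",cv2.resize(s[225:325,240:330],(720,600),interpolation=cv2.INTER_CUBIC))
g=s[...,1].astype(int)
print("canister rows"); 
for v in (250,256,262): print(v,g[v,262:318].tolist())
print("disc rows")
for v in (166,168,169,170,171,172): print(v,g[v,272:322].tolist())
E
```

```text
top [0.039, 0.0955, -0.141] [299. 649.]
top [-0.039, 0.0955, -0.141] [130. 639.]
top [0.039, -0.0955, -0.141] [347. 273.]
top [-0.039, -0.0955, -0.141] [159. 261.]
scene [0.039, 0.0955, -0.141] [286. -72.]
scene [-0.039, 0.0955, -0.141] [437. -60.]
scene [0.039, -0.0955, -0.141] [ 134. -168.]
scene [-0.039, -0.0955, -0.141] [ 316. -156.]
canister rows
250 [114, 118, 118, 121, 120, 122, 134, 159, 173, 175, 177, 185, 191, 192, 192, 190, 192, 192, 194, 196, 197, 195, 195, 194, 196, 194, 192, 192, 191, 193, 191, 190, 190, 188, 181, 175, 172, 172, 171, 170, 169, 165, 148, 143, 145, 142, 137, 121, 118, 120, 119, 122, 120, 118, 118, 119]
256 [117, 117, 114, 119, 120, 129, 156, 170, 172, 176, 180, 187, 190, 189, 190, 191, 190, 194, 196, 196, 194, 197, 194, 196, 195, 191, 191, 189, 190, 189, 190, 191, 189, 184, 174, 171, 171, 171, 171, 171, 167, 150, 144, 142, 143, 141, 127, 118, 117, 117, 120, 116, 118, 116, 112, 115]
262 [117, 115, 116, 118, 124, 145, 167, 174, 175, 180, 186, 190, 190, 190, 190, 192, 193, 195, 195, 196, 195, 197, 194, 195, 192, 191, 189, 190, 191, 190, 189, 188, 187, 177, 1
[... 948 characters left out ...]
 169, 156, 129, 121, 124, 131, 134, 138, 139, 139, 140, 140, 140, 139, 137, 137, 136, 138, 139, 138, 140, 139, 136, 136, 137, 134, 134, 132, 130, 128, 134, 136, 147, 166, 198, 208, 203, 176]
171 [213, 215, 215, 213, 211, 211, 211, 211, 210, 208, 206, 205, 201, 187, 147, 130, 132, 134, 137, 139, 140, 139, 142, 143, 141, 141, 140, 135, 135, 131, 134, 130, 133, 131, 128, 130, 129, 131, 131, 129, 127, 123, 127, 123, 125, 151, 193, 207, 194, 152]
172 [214, 214, 213, 213, 213, 213, 213, 214, 214, 213, 213, 212, 212, 200, 158, 131, 132, 138, 141, 141, 144, 144, 147, 149, 150, 150, 148, 146, 143, 137, 137, 133, 130, 124, 120, 119, 122, 124, 126, 121, 126, 121, 124, 120, 118, 151, 197, 203, 178, 134]
```

View pics/s12.png

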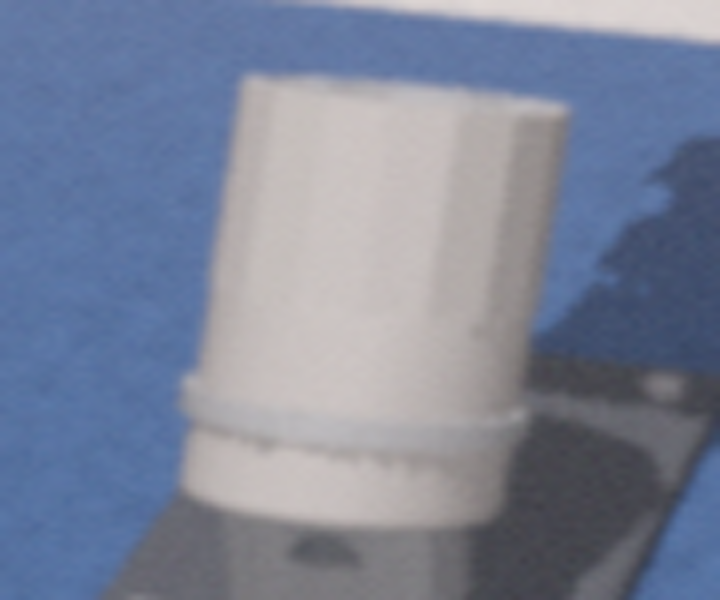

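View pics/s11.png

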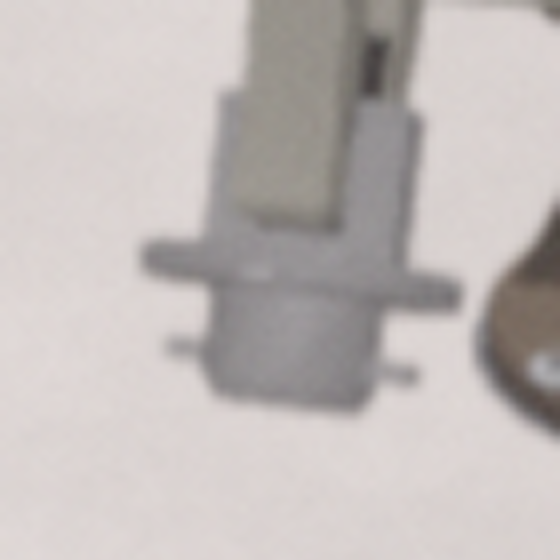

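The scene view shows the lid where predicted, so the 35 mm discrepancy runs along the tool axis and my lid-to-TCP offset already covers it. Comparing lid with canister puts the mouth about 2.5 mm further towards +y than measured. Next I align just outside the mouth.

```bash
python3 - <<'E'
from h import *
delta(*tgt(-.012,-94.7,off=(0,.0025)))
E
```

```text
t 10.88 pos [ 0.5654 -0.0228  0.2591] rpy [-150.41    1.76  -94.01] j [ 26.  -11.5 -42.2  23.2 -34.6 -46.8] F [-0.1  0.3 -2.1] open 0.0141
shift mm [-4.1 -0.7 87.1] turn units [ 0.06 -0.04  0.12]
```

Call:
{"method": "servo_tool", "body": {"rows": [[[-0.004,-0.001,0.008],[0.06,-0.04,0.12],1],[[0,0,0.011],[0,0,0],1],[[0,0,0.011],[0,0,0],1],[[0,0,0.011],[0,0,0],1],[[0,0,0.011],[0,0,0],1],[[0,0,0.011],[0,0,0],1],[[0,0,0.011],[0,0,0],1],[[0,0,0.01],[0,0,0],1],[[0,0,0.003],[0,0,0],1],[[0,0,0],[0,0,0],1],[[0,0,0],[0,0,0],1]]}}

```text
clock: 11.8
tool_pos: [0.6104, -0.0198, 0.1847]
orientation: [-150.0, 2.4, -94.7]
force: [-0.3, 0.7, -1.7]
opening: 0.0137
```

```bash
python3 - <<'E'
from h import *
delta(*tgt(-.012,-94.7,off=(0,.0025)))
s=optics.snapshot("scene")[:,:,::-1]; cv2.imwrite("pics/s13.png",cv2.resize(s[200:275,250:340],(720,600),interpolation=cv2.INTER_CUBIC))
E
```

```text
t 11.8 pos [ 0.6104 -0.0198  0.1847] rpy [-150.03    2.36  -94.71] j [ 20.5  -2.6 -48.7  34.5 -18.6 -56.3] F [-0.3  0.7 -1.7] open 0.0137
shift mm [-0.3  1.4  0.2] turn units [-0.01 -0.01 -0.03]
```

View pics/s13.png

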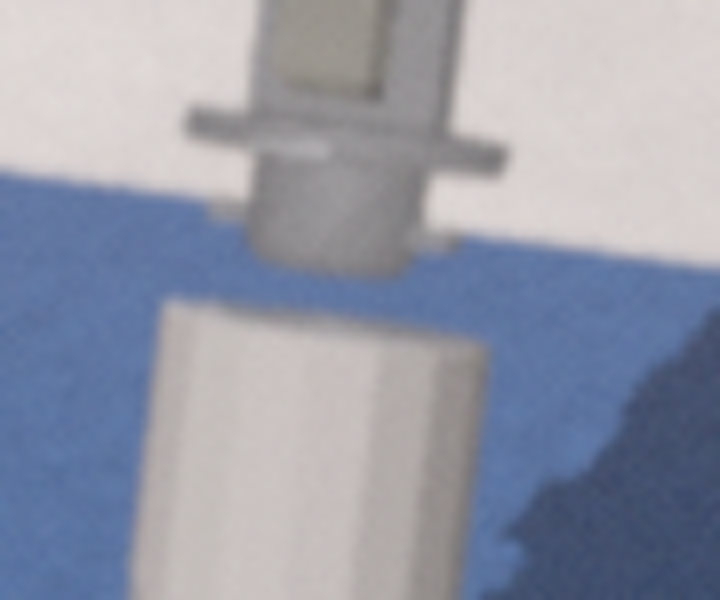

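The lid axis extrapolates to crop column 326 at the rim, against a rim centre of 325.5, so it is aligned. Easing in to about 11 mm depth to see whether the lugs enter the notches.

Call:
{"method": "servo_tool", "body": {"rows": [[[0,0.001,0.004],[0,0,0],1],[[0,0,0.004],[0,0,0],1],[[0,0,0.004],[0,0,0],1],[[0,0,0.003],[0,0,0],1],[[0,0,0.003],[0,0,0],1],[[0,0,0.003],[0,0,0],1],[[0,0,0.002],[0,0,0],1],[[0,0,0],[0,0,0],1],[[0,0,0],[0,0,0],1]]}}

```text
clock: 12.6
tool_pos: [0.6207, -0.0196, 0.164]
orientation: [-150.0, 2.4, -94.7]
force: [-0.6, -0.6, -1.4]
opening: 0.0138
```

```bash
cat >> h.py <<'E'
def rep():
    o,p,T=state(); d=RM.T@(p-C); x=RM.T@T[:,0]
    print("t",round(o["clock"],2),"depth mm",round((UND-d[2])*1e3,1),"xy mm",(d[:2]*1e3).round(1),"a",round(float(np.degrees(np.arctan2(x[1],x[0]))),1),"F(mouth)",(RM.T@np.array(o["force"])).round(1),"M",np.round(o["moment"],2),"open",round(o["opening"],4),"j6",np.round(o["joint_pos"],1))
E
python3 - <<'E'
from h import *
rep()
s=optics.snapshot("scene")[:,:,::-1]; cv2.imwrite("pics/s14.png",cv2.resize(s[200:275,250:340],(720,600),interpolation=cv2.INTER_CUBIC))
E
```

```text
t 12.6 depth mm 10.8 xy mm [-0.2  2.4] a -94.9 F(mouth) [-1.3 -0.6 -0.9] M [0.06 1.97 0.03] open 0.0138 j6 [ 17.6  -0.1 -51.3  42.3 -13.4 -62.1]
```

View pics/s14.png

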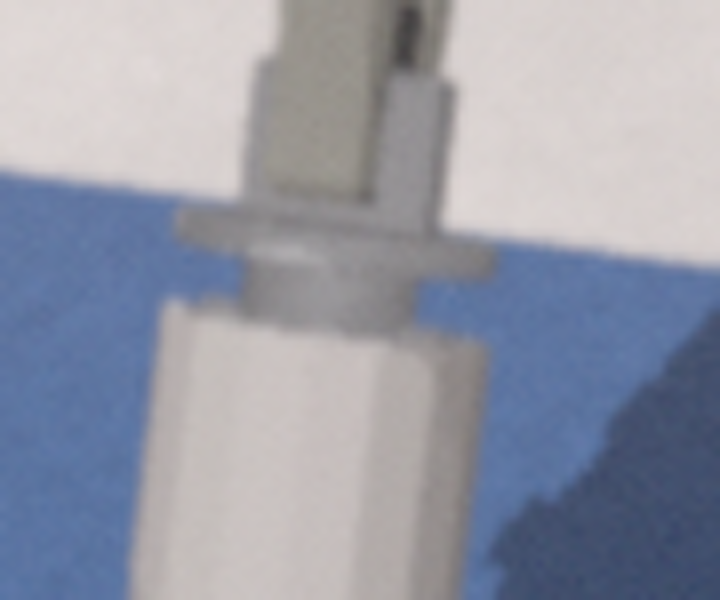

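No contact, depth 10.8 mm, and the lugs have passed rim level into the notches. Pressing on against the spring to about 23.7 mm.

Call:
{"method": "servo_tool", "body": {"rows": [[[0,0,0.002],[0,0,0],1],[[0,0,0.002],[0,0,0],1],[[0,0,0.002],[0,0,0],1],[[0,0,0.002],[0,0,0],1],[[0,0,0.002],[0,0,0],1],[[0,0,0.002],[0,0,0],1],[[0,0,0.001],[0,0,0],1],[[0,0,0],[0,0,0],1],[[0,0,0],[0,0,0],1]]}}

```text
clock: 13.4
tool_pos: [0.6277, -0.0191, 0.1534]
orientation: [-150.0, 2.4, -94.7]
force: [-4.7, 2.0, 5.5]
opening: 0.0142
```

```bash
python3 - <<'E'
from h import *
rep()
s=optics.snapshot("scene")[:,:,::-1]; cv2.imwrite("pics/s15.png",cv2.resize(s[200:275,250:340],(720,600),interpolation=cv2.INTER_CUBIC))
E
```

```text
t 13.4 depth mm 23.5 xy mm [0.6 2.9] a -94.9 F(mouth) [-1.3  1.9  7.1] M [0.75 2.27 0.37] open 0.0142 j6 [ 14.7   1.3 -53.1  49.9  -9.9 -67.5]
```

View pics/s15.png

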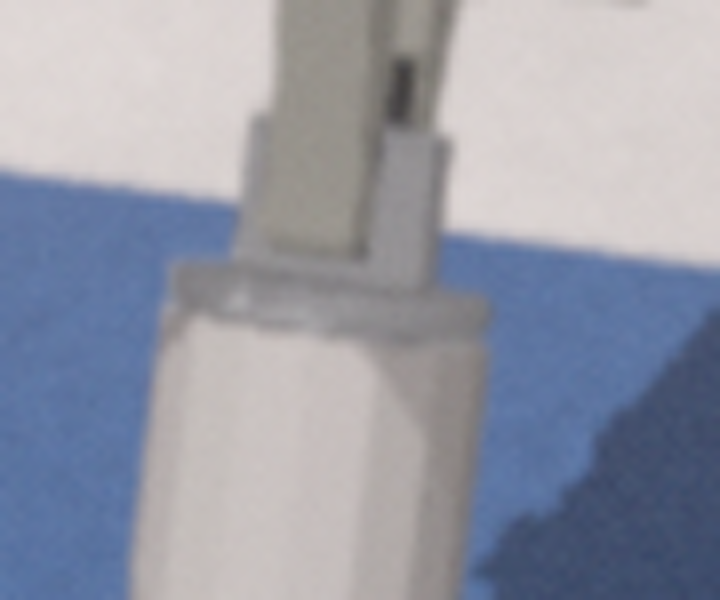

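The disc is almost on the rim and the axial force matches the spring. Turning clockwise, first half.

Call:
{"method": "servo_tool", "body": {"rows": [[[0,0,0],[0,0,0.5],1],[[0,0,0],[0,0,0.6],1],[[0,0,0],[0,0,0.6],1],[[0,0,0],[0,0,0.6],1],[[0,0,0],[0,0,0.6],1],[[0,0,0],[0,0,0.6],1],[[0,0,0],[0,0,0.6],1],[[0,0,0],[0,0,0.6],1],[[0,0,0],[0,0,0.6],1],[[0,0,0],[0,0,0.6],1],[[0,0,0],[0,0,0],1]]}}

```text
clock: 14.37
tool_pos: [0.6276, -0.0195, 0.1535]
orientation: [-156.2, 19.0, -127.0]
force: [-4.9, 0.2, 5.4]
opening: 0.0137
```

```bash
python3 - <<'E'
from h import *
rep()
s=optics.snapshot("scene")[:,:,::-1]; cv2.imwrite("pics/s16.png",cv2.resize(s[200:275,250:340],(720,600),interpolation=cv2.INTER_CUBIC))
E
```

```text
t 14.37 depth mm 23.4 xy mm [0.6 2.5] a -130.5 F(mouth) [-1.5  0.2  7.2] M [ 0.06  1.95 -0.02] open 0.0137 j6 [  14.7    1.3  -53.    49.9   -9.9 -103.1]
```

View pics/s16.png

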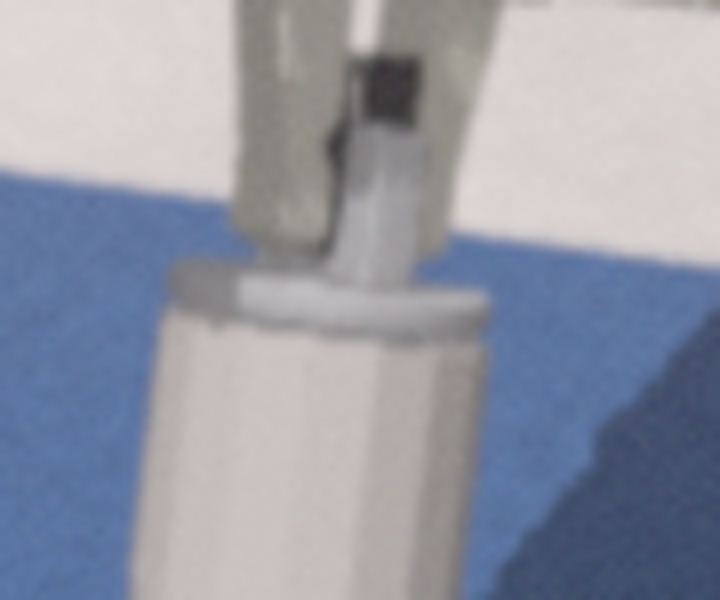

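Call:
{"method": "servo_tool", "body": {"rows": [[[0,0,0],[0,0,0.6],1],[[0,0,0],[0,0,0.6],1],[[0,0,0],[0,0,0.6],1],[[0,0,0],[0,0,0.6],1],[[0,0,0],[0,0,0.6],1],[[0,0,0],[0,0,0.6],1],[[0,0,0],[0,0,0.6],1],[[0,0,0],[0,0,0.6],1],[[0,0,0],[0,0,0.6],1],[[0,0,0],[0,0,0.6],1],[[0,0,0],[0,0,0.5],1],[[0,0,0],[0,0,0.4],1],[[0,0,0],[0,0,0.3],1],[[0,0,0],[0,0,0],1],[[0,0,0],[0,0,0],1]]}}

```text
clock: 15.67
tool_pos: [0.6276, -0.0196, 0.1535]
orientation: [-176.2, 29.9, -173.0]
force: [-4.8, 0.7, 6.3]
opening: 0.0135
```

```bash
python3 - <<'E'
from h import *
rep(); o,p,T=state(); print("Mz mouth",RM.T@np.array(o["moment"]))
s=optics.snapshot("scene")[:,:,::-1]; cv2.imwrite("pics/s17.png",cv2.resize(s[200:275,250:340],(720,600),interpolation=cv2.INTER_CUBIC))
E
```

```text
t 15.67 depth mm 23.4 xy mm [0.6 2.5] a -173.5 F(mouth) [-1.1  0.7  7.9] M [ 0.06  2.04 -0.03] open 0.0135 j6 [  14.7    1.3  -53.    49.9   -9.9 -146.1]
Mz mouth [ 0.02256236  2.03744976 -0.05191829]
```

View pics/s17.png

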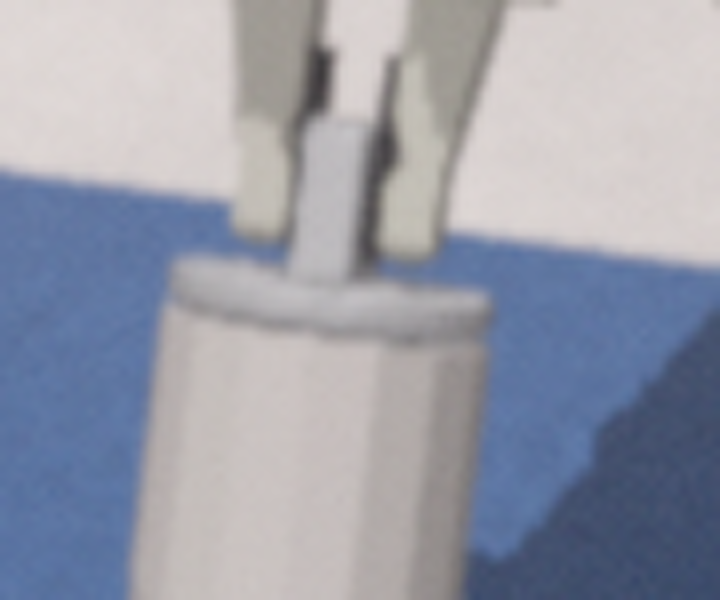

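Almost there, with no resistance yet. Turning on gently to find the stop.

Call:
{"method": "servo_tool", "body": {"rows": [[[0,0,0],[0,0,0.25],1],[[0,0,0],[0,0,0.25],1],[[0,0,0],[0,0,0.25],1],[[0,0,0],[0,0,0],1],[[0,0,0],[0,0,0],1]]}}

```text
clock: 16.13
tool_pos: [0.6276, -0.0196, 0.1535]
orientation: [-178.8, 30.1, -178.2]
force: [-5.2, -1.3, 5.7]
opening: 0.0135
```

```bash
python3 - <<'E'
from h import *
rep(); o,p,T=state(); print("Mz mouth",RM.T@np.array(o["moment"]))
E
```

```text
t 16.13 depth mm 23.4 xy mm [0.5 2.5] a -178.0 F(mouth) [-1.6 -1.3  7.5] M [ 0.04  1.93 -0.04] open 0.0135 j6 [  14.7    1.3  -53.    49.9   -9.9 -150.6]
Mz mouth [ 0.00320357  1.93194011 -0.04267904]
```

Call:
{"method": "servo_tool", "body": {"rows": [[[0,0,0],[0,0,0.25],1],[[0,0,0],[0,0,0.25],1],[[0,0,0],[0,0,0],1],[[0,0,0],[0,0,0],1]]}}

```text
clock: 16.47
tool_pos: [0.6276, -0.0195, 0.1535]
orientation: [179.5, 30.1, 178.5]
force: [-5.0, -1.6, 5.3]
opening: 0.0141
```

```bash
python3 - <<'E'
from h import *
rep(); o,p,T=state(); print("Mz mouth",RM.T@np.array(o["moment"]))
E
```

```text
t 16.47 depth mm 23.4 xy mm [0.6 2.6] a 179.1 F(mouth) [-1.6 -1.6  7.1] M [-0.34  1.92  0.34] open 0.0141 j6 [  14.7    1.3  -53.    49.9   -9.9 -153.6]
Mz mouth [-0.13681945  1.91945323  0.47171634]
```

Call:
{"method": "servo_tool", "body": {"rows": [[[0,0,0],[0,0,0.2],1],[[0,0,0],[0,0,0],1],[[0,0,0],[0,0,0],1]]}}

```text
clock: 16.72
tool_pos: [0.6276, -0.0195, 0.1535]
orientation: [178.8, 30.1, 177.1]
force: [-4.1, -0.3, 5.7]
opening: 0.0144
```

```bash
python3 - <<'E'
from h import *
rep(); o,p,T=state(); print("Mz mouth",RM.T@np.array(o["moment"]))
E
```

```text
t 16.72 depth mm 23.4 xy mm [0.6 2.6] a 177.9 F(mouth) [-0.7 -0.3  7. ] M [-0.53  1.86  0.52] open 0.0144 j6 [  14.7    1.3  -53.    49.9   -9.9 -154.8]
Mz mouth [-0.21320419  1.85330129  0.72445757]
```

The stop is confirmed by torque rising to 0.7 N·m near 180°. I'll ease off the wind-up and follow the spring up into the pocket.

Call:
{"method": "servo_tool", "body": {"rows": [[[0,0,0],[0,0,-0.3],1],[[0,0,0],[0,0,0],1],[[0,0,-0.001],[0,0,0],1],[[0,0,-0.001],[0,0,0],1],[[0,0,-0.001],[0,0,0],1],[[0,0,-0.001],[0,0,0],1],[[0,0,-0.001],[0,0,0],1],[[0,0,0],[0,0,0],1],[[0,0,0],[0,0,0],1]]}}

```text
clock: 17.47
tool_pos: [0.6252, -0.0193, 0.1572]
orientation: [179.8, 30.1, 179.1]
force: [9.0, -3.1, -3.6]
opening: 0.0139
```

```bash
python3 - <<'E'
from h import *
rep(); o,p,T=state(); print("Mz mouth",RM.T@np.array(o["moment"]))
s=optics.snapshot("scene")[:,:,::-1]; cv2.imwrite("pics/s18.png",cv2.resize(s[200:275,250:340],(720,600),interpolation=cv2.INTER_CUBIC))
E
```

```text
t 17.47 depth mm 18.9 xy mm [0.3 2.7] a 179.6 F(mouth) [ 6.  -3.  -7.6] M [-1.13 -0.53 -0.22] open 0.0139 j6 [  16.     0.8  -52.3   46.4  -11.4 -150.6]
Mz mouth [-1.08236918 -0.53765115  0.37413365]
```

View pics/s18.png

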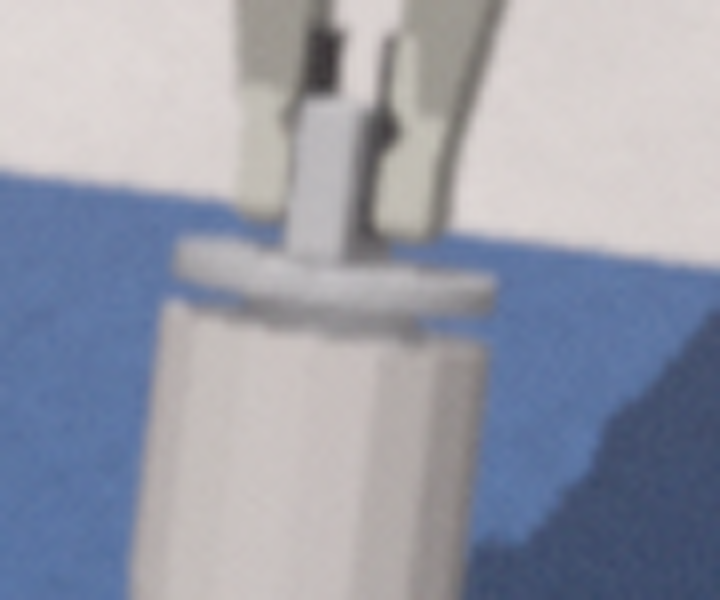

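The lid rose to about 18.9 mm and now resists the pull (−7.6 N), with the disc standing off the rim, so the lugs are in the pocket. Relaxing the pull and opening.

Call:
{"method": "servo_tool", "body": {"rows": [[[0,0,0.001],[0,0,0],1],[[0,0,0],[0,0,0],1],[[0,0,0],[0,0,0],0.5],[[0,0,0],[0,0,0],0.5],[[0,0,0],[0,0,0],0.5],[[0,0,0],[0,0,0],0.5],[[0,0,0],[0,0,0],0.5],[[0,0,0],[0,0,0],0.5],[[0,0,0],[0,0,0],0.5],[[0,0,0],[0,0,0],0.5]]}}

```text
clock: 18.35
tool_pos: [0.6252, -0.0194, 0.1564]
orientation: [179.8, 30.1, 179.1]
force: [0.6, -0.8, -0.1]
opening: 0.0437
```

```bash
python3 - <<'E'
from h import *
rep()
s=optics.snapshot("scene")[:,:,::-1]; cv2.imwrite("pics/s19.png",cv2.resize(s[200:275,250:340],(720,600),interpolation=cv2.INTER_CUBIC))
E
```

```text
t 18.35 depth mm 19.7 xy mm [-0.   2.7] a 179.6 F(mouth) [ 0.5 -0.7 -0.4] M [ 0.07  1.56 -0.04] open 0.0437 j6 [  15.8    0.9  -52.5   47.   -11.1 -151. ]
```

View pics/s19.png

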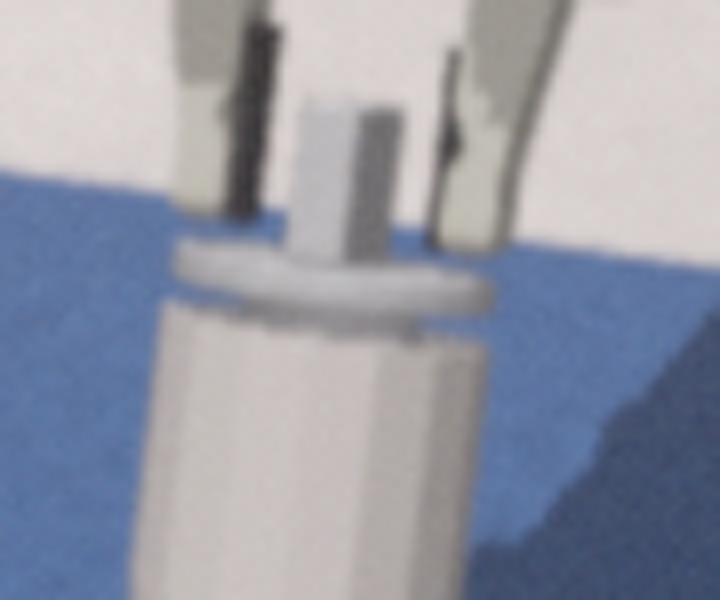

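The lid stays in place with the jaws clear of the bar. Retracting straight back along the axis.

Call:
{"method": "servo_tool", "body": {"rows": [[[0,0,-0.006],[0,0,0],0.5],[[0,0,-0.01],[0,0,0],0.5],[[0,0,-0.012],[0,0,0],0.5],[[0,0,-0.015],[0,0,0],0.5],[[0,0,-0.015],[0,0,0],0.5],[[0,0,-0.015],[0,0,0],0.5],[[0,0,-0.015],[0,0,0],0.5],[[0,0,-0.015],[0,0,0],0.5],[[0,0,-0.015],[0,0,0],0.5],[[0,0,-0.015],[0,0,0],0.5],[[0,0,-0.015],[0,0,0],0.5],[[0,0,0],[0,0,0],0.5],[[0,0,0],[0,0,0],0.5]]}}

```text
clock: 19.48
tool_pos: [0.5512, -0.0183, 0.2853]
orientation: [179.7, 30.2, 179.1]
force: [0.1, 0.3, -0.0]
opening: 0.0438
```

```bash
python3 - <<'E'
from h import *
rep()
s=optics.snapshot("scene")[:,:,::-1]; t=optics.snapshot("top")[:,:,::-1]
a=cv2.resize(s[215:275,260:320],(400,400),interpolation=cv2.INTER_CUBIC);b=cv2.resize(t[170:230,314:374],(400,400),interpolation=cv2.INTER_CUBIC)
cv2.imwrite("pics/f1.png",np.hstack([a,b])); cv2.imwrite("pics/f2.png",s)
E
```

```text
t 19.48 depth mm -128.9 xy mm [0.4 3.2] a 179.6 F(mouth) [ 0.   0.3 -0. ] M [0.01 1.56 0.  ] open 0.0438 j6 [  28.1  -14.7  -41.    22.5  -38.8 -133.5]
```

View pics/f1.png

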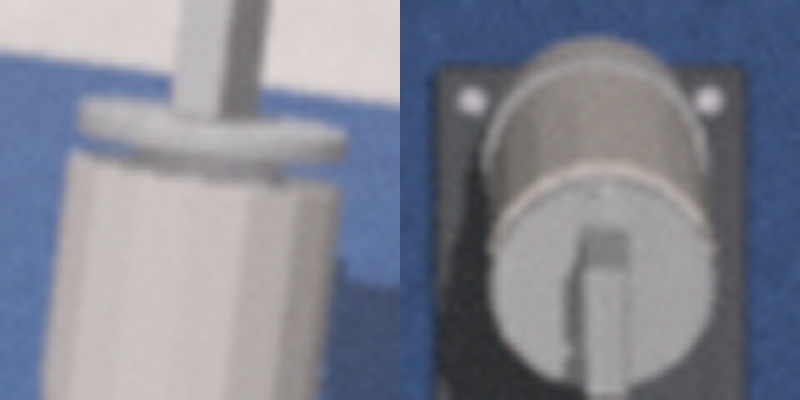

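View pics/f2.png

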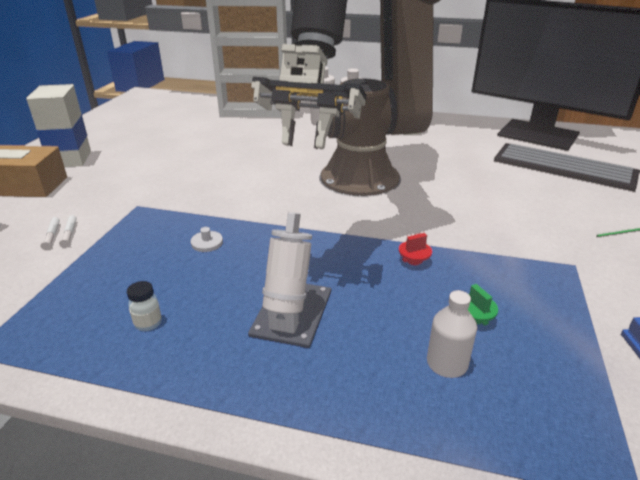

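The lid sits locked, with its disc parallel to the rim at an even gap and the bar along mouth x. The blank (206,240), vial (145,306), bottle (452,335) and the red and green lids are where they started, and the gripper is clear.

```bash
python3 -c "
from plant import ctrl
print(ctrl.close_job())"
```

```text
the job is handed in; nothing more can be done
None
```

The filter housing is closed and locked with the bar-handled aluminium lid. I handed the job in after about 19.5 s of the 61 s.

**What I did:** I gripped the lid by its bar and lined its lugs up with the notches. I found the notches turned about −5° from their nominal place. I pushed the lid in to 23.4 mm against about 8 N of spring force, then turned it clockwise about 86° until it stopped. I followed the spring up into the pocket, let go and backed straight out.

**Last checks:**
- **Lock:** before release the lid sat about 18.9 mm deep (18.5 mm nominal) and resisted a pull of about 7.6 N.
- **Seating:** afterwards its disc stood parallel to the rim with an even gap.
- **Robot:** the arm was clear and the force read about 0 N.
- **Other objects:** the blank lid, bottle, vial and the red and green look-alikes had not visibly moved in the pictures.

**What disagreed:**
- **Fingertips:** they were really about 35 mm behind the reported TCP, along the tool. A first test close above the bar caught nothing, so I worked from the pictures and from the pose of the lid as gripped.
- **Cameras:** the two views differed by a few millimetres on the sideways position of the mouth, and I used a 2.5 mm correction.

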